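# Seat a workpiece and throw the toggle clamp with the extension bar

## Task

Set the red-primed box-section flat and square, fully home in the pocket of the welding fixture. Then take the square-tube extension bar from its blue holder, slip it over the stub of the open toggle clamp and throw the clamp past its dead point with the bar until it locks against the workpiece. Finally stand the bar back upright in its holder with the clamp still locked, and leave the other things on the bench where they lie.

Things in the scene. Friction and masses are not known exactly. Their poses are not given: they have to be found in the camera images.
- workpiece: The workpiece: loose closed box-section of steel, 100 (its x) x 50 (its y) x 40 mm high, dark red primer with bare steel bands at both ends, about 0.45 kg. Origin at the centre of its underside, z up. Stands flat on the bench. Either way round is right in the pocket; grip it across the 50 mm.
- fixture: Welding fixture, fixed for the episode: aluminium base 250 (x) x 100 (y) x 16 mm, origin at the centre of its underside, x from the clamp to the pocket. Carries the pocket (55 mm from the centre along +x) and the over-center toggle clamp (about 35 mm along -x).
- pocket (a point): Centre of the pocket floor, 16 mm above the bench, axes as the fixture. Pocket 108 (x) x 55 (y) mm: the workpiece has 4 and 2.5 mm of play each side. Walls 8 mm high, far stop (+x) 36 mm. The long walls are open over the middle 60 mm (within 30 mm of the centre), so fingers fit beside the workpiece down to the floor. Locked, the clamp pushes it about 4 mm along +x, against the stop.
- clamp_pivot (a point): Pivot of the clamp handle, 30 mm above the bench, 90 mm from the pocket centre along the fixture's -x; axes as the fixture. Red cheeks 38 mm wide, reach 14 mm above the pivot. A sprung brass arm with a black roller, about 52 mm long in all, rides with the handle and swings down the workpiece's near end face.
- stub_root (a point): On the clamp handle: upper face of its collar (34 mm across), 55 mm from the pivot, where the bar's mouth comes to rest. Its z axis points along the handle stub, out from the pivot; its y axis is the hinge axis. The stub is a bare steel rod 12 mm across with a round end, 53 mm long from the collar, with an orange band.
- stub_tip (a point): End of the stub, 108 mm from the pivot; same axes as stub_root.
- toggle (a joint): Clamp handle angle, rad. 0 = open, stub leaning 0.68 (39 degrees) from vertical away from the pocket; grows as the stub swings over towards the pocket (upright at 0.68). From about 0.4 it stiffens, peak about 1.2 N m; dead point 0.90; from about 0.96 it runs on by itself to its stop at 1.10 (leaning 0.42 towards the pocket) and locks. Let go before 0.85 it falls back. Friction 0.15 N m.
- bar: Extension bar: square steel tube 28 mm outside, 22 mm inside, 170 mm long, about 0.3 kg, two yellow bands, black plug in the top. Origin at the centre of its open lower end (the mouth), z along the tube to the plug, x and y square to its faces. Starts standing mouth down in the holder. Slips 53 mm onto the stub, down to the collar, with 5 mm of play each side.
- bar_mouth (a point): Centre of the bar's open end (same as the bar's origin and axes).
- holder_floor (a point): Centre of the holder's inner floor, 6 mm above the bench, z up, x and y square to its walls. The holder is a fixed blue square socket, 46 x 46 mm inside, 54 mm outside, rim 60 mm above the bench, on a 90 x 90 x 6 mm foot.
- wire_brush: Bystander, to be left alone: green-handled wire brush, 250 long (mm).
- rod_pack: Bystander, to be left alone: yellow pack of welding rods, 300 x 65 x 35 (mm).
- offcut: Bystander, to be left alone: bright steel offcut, 80 x 35 x 10 (not the workpiece to be clamped) (mm).
- magnet_square: Bystander, to be left alone: red triangular welding square, 90 x 100 x 16 (mm).
- spray_can: Bystander, to be left alone: blue-banded spray can, 60 across, 160 tall (mm).
- wrench: Bystander, to be left alone: wrench, 180 long (mm).
Mind the look-alikes: they are no part of the job. What is shaped like the workpiece but green or white is not meant.

How it is judged:
On the way, in this order (a step that is already met when the one before it is completed fails the run):
1. the workpiece is home in the pocket and let go, the clamp still open (z of workpiece in the frame of pocket between -0.0025 and 0.0025 m and horizontal distance between workpiece and pocket below 0.008 m and angle between the x axis of workpiece and the x axis of pocket, either way round below 0.08 rad and angle between workpiece's own z axis and vertical below 0.04 rad and contact force between the fingers and workpiece below 0.1 N and value of joint toggle below 0.15 rad), for 0.2 s.
2. the bar is on the stub of the open clamp (distance between bar_mouth and stub_root below 0.02 m and value of joint toggle below 0.45 rad), for 0.05 s.
3. the clamp is past its dead point with the bar still on the stub (distance between bar_mouth and stub_root below 0.035 m and value of joint toggle above 1 rad and z of workpiece in the frame of pocket between -0.0025 and 0.0025 m and horizontal distance between workpiece and pocket below 0.008 m and angle between the x axis of workpiece and the x axis of pocket, either way round below 0.08 rad and angle between workpiece's own z axis and vertical below 0.04 rad), for 0.05 s.
At the end, for the whole second after the job is handed in: Workpiece in the pocket (within 8 mm of its centre, 2.5 mm of its floor, square within 0.08 rad, flat within 0.04 rad) held by the clamp, clamp locked (joint above 1.03 rad), bar at rest standing in its holder (mouth within 20 mm of the floor's centre and 8 mm of its height, upright within 0.2 rad) (z of workpiece in the frame of pocket between -0.0025 and 0.0025 m and horizontal distance between workpiece and pocket below 0.008 m and angle between the x axis of workpiece and the x axis of pocket, either way round below 0.08 rad and angle between workpiece's own z axis and vertical below 0.04 rad and value of joint toggle above 1.03 rad and horizontal distance between bar_mouth and holder_floor below 0.02 m and z of bar_mouth in the frame of holder_floor below 0.008 m and angle between bar's own z axis and vertical below 0.2 rad and linear speed of bar below 0.03 m/s and linear speed of workpiece below 0.02 m/s); the robot touches nothing.
It fails at once if the clamp handle is worked without the bar on it (value of joint toggle between 0.5 and 0.85 rad and velocity of joint toggle above 0.1 rad/s and distance between bar_mouth and stub_root above 0.05 m).
It fails at once if a bystander is moved more than 30 mm (distance of any of wire_brush, rod_pack, offcut, magnet_square, spray_can, wrench from where it was at the start of the episode above 0.03 m).
It also fails if it takes over 72 s, if anything falls off the work surface, if the arm or the gripper's body presses on something with over 40 N, if the wrist force passes 120 N, or if a joint passes its speed limit or range.

## Robot

A 7-joint arm with a two-finger parallel gripper is mounted at the origin on the work surface. World frame = base frame: x ahead of the robot, y to its left, z up, the work surface at z = 0. Lengths are in m, angles in rad, forces in N, time in s.
With the tool pointing down it reaches from about 0.35 to 0.9 m from the base axis. Payload 8.1 kg.
Tool frame: the origin (TCP) lies midway between the tips of the shut fingers; the grasp point (between the pads) lies 19 mm behind it; z points along the fingers, y is the line along which they close (so a half turn about z gives the same grasp; the last joint's range is limited). The gripper opens to 92 mm and grips with 3 to 60 N. Pads are 19 mm wide; open, the fingers measure 130 mm over their backs; the gripper's body (75 mm by 190 mm) begins 47 mm behind the grasp point.
Start: joints at [1.094, 0.434, 0.025, 1.573, -0.012, 1.134, -0.075], TCP at [0.228, -0.582, 0.227] pointing down, gripper open.
Joint ranges: [-2.62, 2.62], [-0.44, 2.09], [-1.27, 1.32], [0.08, 2.57], [-1.32, 4.46], [0.12, 2], [-2.74, 2.74]. Speed limits (rad/s): [2.22, 2.22, 3.01, 3.01, 3.14, 3.14, 3.14].

## Interface

Orientations are given as a rotation vector (axis times angle).
In Python, from cell import arm gives the robot as it stands.
- The arm moves only by the tool move_arm, never from a script. Its argument "motion" is a list of rows, each an object of numbers: "tx", "ty", "tz": the shift along the tool's x, y, z normalised to -1 to 1, where 1 is 1000 mm; "twist": the turn about the tool's z normalised to -1 to 1, where 1 is pi/2 rad. In form: [{"tx": .., "ty": .., "tz": .., "twist": ..}, ...]. A call has 1 to 12 rows; each row shifts and turns the commanded pose from where the row before left it, along the tool's axes as they then stand; what a row does not reach is not made up. A row lasts 1/10 s, in which the tool goes at most 50 mm and 8.59 degrees, less where a joint would pass 70% of its speed; a pose out of reach is approached as far as the arm can. A call with a number of a shift or a turn outside -1 to 1 is refused whole. A call with a gripper value outside its range is refused whole. "gripper" is the gripper's target within -1 to 1 (shut at 1, half-way at 0, fully open at -1), set as the call begins (left out, the last holds). The fingers move at their own pace and stop on an object; "squeeze" is the grip in N (left out, the last holds). Time passes only in rows, so rows that do not move let the fingers close. It gives the time, the measured TCP pose, the force, the opening and the grip force at its end, in the units of the state.
- arm.observe(): the state, without advancing time (a new reading comes with each control period).
- arm.get_image(name): name is "scene" or "side" or "wrist"; returns the picture (384x512x3 uint8, red, green, blue); there is no depth.
- arm.calibration(name): a dict with "K" (3x3 intrinsics, pixels), "T" (4x4, takes a point from camera to world coordinates). Camera axes: x right, y down, z forward; pixel columns grow to the right and rows downward; lengths in m; the calibration is good to about 2 mm. The wrist camera is an equidistant fisheye: a pixel r from the principal point sees the ray r / f radians off the axis. A picture is of the moment at which its call begins: read the wrist's pose just before it. calibration takes no time and is no camera call; for the wrist camera it gives the pose at the moment of the call.
- arm.sign_off(): hands the job in; it is judged then, once.
Trained networks look in the newest picture that a camera, given by its name, has taken for a name from the list of things; names that differ only in an ending like _2 or _b are one class to them, and where a whole thing is asked for, a point or a joint stands for the part that bears it (a point fixed in the world has none). Each returns a list of dicts, best first, with "conf" (0 to 1); they miss things now and then, are a little off and sometimes report something else, mostly with a low value. They report only what shows in the picture. A call takes as long as a camera call. They do not tell look-alikes from the thing itself.
- arm.look_for(camera, query): "point" ([column, row] as shares, 0 to 1, of the picture: columns of its width, rows of its height, amid what is visible of it).
- arm.regions_of(camera, query): "region" (384x512 bool, what is visible of it) and "point" ([column, row] as shares, 0 to 1, of the picture: columns of its width, rows of its height, amid what is visible of it).
- arm.place_of(camera, query): "point" ([column, row] as shares, 0 to 1, of the picture: columns of its width, rows of its height: a listed point, or the origin of a listed thing).
The state is a dict: "clock": time; "joints": joint angles; "dq": joint speeds; "joint_efforts": joint torques, N m; "position": TCP position; "ee_rot": TCP orientation; "force": force on the tool from outside, world axes, zero at the start; "ft_torque": the same for the moment, N m; "width": opening from 0.0 (shut) to 1.0 (fully open); "gripper_force": force on a finger pad.
Only numpy, scipy, OpenCV 4.12 (cv2) and the standard library are available. Lean on these libraries where they do the work, as an engineer would, in place of code of your own. Each camera call takes 0.05 s, during which the arm holds its last target. There are 200 camera calls.

## Working session

There is one attempt and no reset: what is moved stays moved. The work goes in short steps, Python scripts to look and compute and a tool call to move; the robot and the scene stay as the last step left them, time stands still between calls to the robot, and variables do not carry over. Pictures are saved under pics/ and viewed, at most 10 in all, crops included, and the job is handed in when it is done.

Besides the shell and the picture viewer there is one more tool, called after ">>>" as a command line: name --argument value ..., lists and objects as JSON in quotes. move_arm: Moves the arm, as the interface text tells. Scaled input: -1 to 1 covers 1000 mm each way for a shift and pi/2 rad each way for a turn. Its arguments: {"type":"object","properties":{"motion":{"type":"array","items":{"type":"object","properties":{"tx":{"type":"number"},"ty":{"type":"number"},"tz":{"type":"number"},"twist":{"type":"number"}}}},"gripper":{"type":"number"},"squeeze":{"type":"number"}},"required":["motion"]}

```bash
mkdir -p pics
cat > h.py <<'E'
import numpy as np, cv2
from cell import arm
from scipy.spatial.transform import Rotation as R
def ray(cam,px,cal=None):
    c=cal or arm.calibration(cam);K=np.array(c["K"]);T=np.array(c["T"])
    x=(px[0]-K[0,2])/K[0,0];y=(px[1]-K[1,2])/K[1,1]
    if cam=="wrist":
        r=np.hypot(x,y);d=np.array([x/r*np.sin(r),y/r*np.sin(r),np.cos(r)]) if r>1e-9 else np.array([0,0,1.])
    else: d=np.array([x,y,1.])
    return T[:3,3],T[:3,:3]@d
def at_z(cam,px,z,cal=None):
    o,d=ray(cam,px,cal);return o+d*(z-o[2])/d[2]
def proj(cam,p,cal=None):
    c=cal or arm.calibration(cam);K=np.array(c["K"]);T=np.array(c["T"])
    q=T[:3,:3].T@(np.array(p)-T[:3,3])
    if cam=="wrist":
        t=np.arctan2(np.hypot(q[0],q[1]),q[2]);s=t/max(np.hypot(q[0],q[1]),1e-9);x,y=q[0]*s,q[1]*s
    else: x,y=q[0]/q[2],q[1]/q[2]
    return np.array([K[0,0]*x+K[0,2],K[1,1]*y+K[1,2]])
def tri(ps):
    A=np.zeros((3,3));b=np.zeros(3)
    for cam,px in ps:
        o,d=ray(cam,px);d=d/np.linalg.norm(d);M=np.eye(3)-np.outer(d,d);A+=M;b+=M@o
    return np.linalg.solve(A,b)
def snap(cam,name):
    im=arm.get_image(cam);cv2.imwrite("pics/"+name+".png",im[:,:,::-1]);return im
WH=np.array([512,384])
def tcp():
    s=arm.observe();return np.array(s["position"]),R.from_rotvec(s["ee_rot"]),s
E
python3 - <<'E'
from h import *
a=snap("scene","s0");b=snap("side","d0");w=snap("wrist","w0")
cv2.imwrite("pics/all0.png",cv2.resize(np.vstack([np.hstack([a,b])]),None,fx=.78,fy=.78)[:,:,::-1])
for c in ["scene","side"]:
    T=arm.calibration(c)["T"];print(c,np.round(T,2).tolist())
p,r,s=tcp();print(p,r.as_matrix().round(3),s["clock"])
for q in ["workpiece","fixture","pocket","clamp_pivot","stub_root","stub_tip","bar","bar_mouth","holder_floor"]:
    for c in ["scene","side"]:
        print(q,c,[(round(d["conf"],2),(np.array(d["point"])*WH).round().tolist()) for d in arm.place_of(c,q)][:4])
E
```

```text
scene [[-0.02, 0.85, -0.53, 1.38], [1.0, 0.02, -0.01, -0.02], [0.0, -0.53, -0.85, 1.4], [0.0, 0.0, 0.0, 1.0]]
side [[0.99, -0.12, 0.12, 0.41], [-0.17, -0.72, 0.67, -0.79], [0.01, -0.68, -0.73, 0.95], [0.0, 0.0, 0.0, 1.0]]
[ 0.22800903 -0.58151973  0.22615512] [[ 0.931  0.365 -0.001]
 [ 0.365 -0.931  0.001]
 [-0.    -0.001 -1.   ]] 0.15
workpiece scene [(0.97, [365.0, 144.0]), (0.83, [343.0, 177.0]), (0.62, [326.0, 152.0]), (0.62, [174.0, 168.0])]
workpiece side [(0.9, [173.0, 136.0]), (0.8, [179.0, 162.0]), (0.79, [189.0, 201.0]), (0.72, [215.0, 149.0])]
fixture scene [(0.61, [252.0, 191.0])]
fixture side [(0.61, [240.0, 213.0]), (0.23, [328.0, 286.0])]
pocket scene [(0.89, [271.0, 186.0])]
pocket side [(0.63, [238.0, 197.0]), (0.53, [200.0, 122.0])]
clamp_pivot scene [(0.81, [244.0, 184.0]), (0.33, [232.0, 176.0])]
clamp_pivot side [(0.63, [242.0, 220.0]), (0.19, [240.0, 199.0])]
stub_root scene [(0.65, [231.0, 175.0])]
stub_root side [(0.44, [244.0, 215.0])]
stub_tip scene [(0.77, [225.0, 171.0]), (0.16, [345.0, 179.0])]
stub_tip side [(0.75, [228.0, 300.0]), (0.54, [244.0, 218.0]), (0.5, [243.0, 215.0])]
bar scene [(0.67, [270.0, 257.0]), (0.55, [178.0, 168.0])]
bar side [(0.98, [232.0, 301.0])]
bar_mouth scene [(0.65, [172.0, 171.0])]
bar_mouth side [(0.89, [232.0, 299.0]), (0.3, [231.0, 381.0])]
holder_floor scene [(0.81, [175.0, 166.0])]
holder_floor side [(0.76, [231.0, 302.0])]
```

View pics/all0.png

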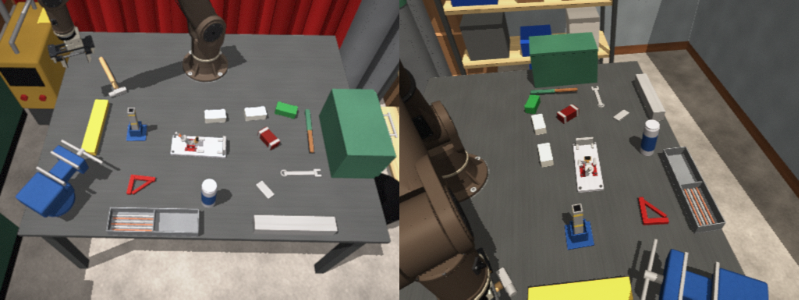

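Run:
```python
from h import *
a=cv2.imread("pics/s0.png");b=cv2.imread("pics/d0.png")
A=cv2.resize(a[125:215,150:370],(792,324),interpolation=3)
B=cv2.resize(b[125:255,180:280],(346,450)[:2],interpolation=3)[:276]
B=cv2.resize(b[130:210,190:310],(414,276),interpolation=3);C=cv2.resize(b[245:325,180:290],(378,276),interpolation=3)
cv2.imwrite("pics/crop1.png",np.vstack([A,np.hstack([B,C])]))
for n,s,d,z in [("wp",(343,177),(215,149),0.0),("pocket",(271,186),(238,197),.016),("pivot",(244,184),(242,220),.03),("stubtip",(225,171),(244,218),.1),("hold",(175,166),(231,302),.006)]:
    print(n,at_z("scene",s,z).round(3),at_z("side",d,z).round(3),tri([("scene",s),("side",d)]).round(3))
# red mask of workpiece
for c,im,(cx,cy) in [("scene",a,(343,177)),("side",b,(215,149))]:
    m=((im[:,:,2]>80)&(im[:,:,1]<60)&(im[:,:,0]<60)).astype(np.uint8)
    n,l,st,ce=cv2.connectedComponentsWithStats(m)
    for i in range(1,n):
        if abs(ce[i]-[cx,cy]).max()<20:
            pts=np.argwhere(l==i)[:,::-1];print(c,st[i],ce[i],at_z(c,ce[i],.03).round(3))
```

```text
wp [ 0.464  0.302 -0.   ] [0.478 0.303 0.   ] [0.475 0.297 0.01 ]
pocket [0.519 0.036 0.016] [0.526 0.034 0.016] [0.524 0.034 0.019]
pivot [ 0.521 -0.061  0.03 ] [ 0.522 -0.074  0.03 ] [ 0.52  -0.064  0.022]
stubtip [ 0.514 -0.126  0.1  ] [ 0.521 -0.123  0.1  ] [ 0.519 -0.126  0.106]
hold [ 0.433 -0.32   0.006] [ 0.453 -0.325  0.006] [ 0.447 -0.323  0.017]
scene [333 167  21  18 199] [343.10050251 174.90954774] [0.475 0.296 0.03 ]
scene [338 182   3   3   4] [339.25 183.  ] [0.51  0.279 0.03 ]
scene [347 182  12   9  14] [352.28571429 185.28571429] [0.518 0.325 0.03 ]
scene [342 186   2   2   4] [342.5 186.5] [0.524 0.29  0.03 ]
side [207 136  20  18 150] [216.08666667 142.06      ] [0.484 0.307 0.03 ]
side [202 145   2   2   2] [202.5 145.5] [0.433 0.296 0.03 ]
side [205 147   6   5   6] [207.5 149. ] [0.449 0.273 0.03 ]
side [214 155   1   1   1] [214. 155.] [0.469 0.237 0.03 ]
side [211 156   1   2   2] [211.  156.5] [0.457 0.23  0.03 ]
```

View pics/crop1.png

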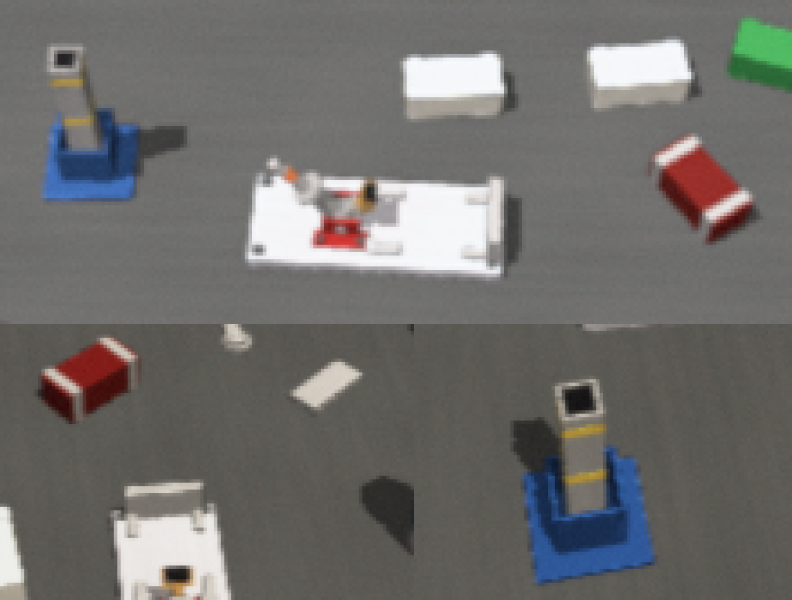

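Run:
```python
from h import *
f=lambda u:(150+u[0]/3.6,125+u[1]/3.6)
P=[at_z("scene",f(u),.04) for u in [(651,158),(695,136),(751,192),(706,219)]]
print(np.round(P,3),np.mean(P,0).round(3))
for i in range(4):
    d=P[(i+1)%4]-P[i];print(np.linalg.norm(d).round(3),np.degrees(np.arctan2(d[1],d[0])).round(1))
F=[at_z("scene",f(u),.016) for u in [(257,173),(505,181),(503,268),(247,262)]]
print(np.round(F,3),np.mean(F,0).round(3))
for i in range(4):
    d=F[(i+1)%4]-F[i];print(np.linalg.norm(d).round(3),np.degrees(np.arctan2(d[1],d[0])).round(1))
p,r,s=tcp();print(s["width"],s["clock"])
```

```text
[[0.456 0.251 0.04 ]
 [0.428 0.298 0.04 ]
 [0.495 0.348 0.04 ]
 [0.527 0.3   0.04 ]] [0.477 0.299 0.04 ]
0.054 120.9
0.083 36.8
0.058 -55.6
0.086 -145.5
[[ 0.467 -0.145  0.016]
 [ 0.471  0.106  0.016]
 [ 0.573  0.102  0.016]
 [ 0.572 -0.149  0.016]] [ 0.521 -0.022  0.016]
0.252 89.0
0.102 -2.5
0.251 -90.3
0.105 177.8
0.9999329148722278 1.05
```

>>> move_arm --motion '[{"twist":-0.0785},{"twist":-0.0785},{"tx":0.0402,"ty":-0.0234},{"tx":0.0402,"ty":-0.0234},{"tx":0.0402,"ty":-0.0234},{"tx":0.0402,"ty":-0.0234},{"tx":0.0402,"ty":-0.0234},{"tx":0.0402,"ty":-0.0234},{"tx":0.0402,"ty":-0.0234},{"tx":0.0402,"ty":-0.0234},{"tx":0.0402,"ty":-0.0234}]' --gripper -1

```text
invalid input
```

>>> move_arm --motion '[{"tx":0,"ty":0,"tz":0,"twist":-0.0785},{"tx":0,"ty":0,"tz":0,"twist":-0.0785},{"tx":0.0402,"ty":-0.0234,"tz":0,"twist":0},{"tx":0.0402,"ty":-0.0234,"tz":0,"twist":0},{"tx":0.0402,"ty":-0.0234,"tz":0,"twist":0},{"tx":0.0402,"ty":-0.0234,"tz":0,"twist":0},{"tx":0.0402,"ty":-0.0234,"tz":0,"twist":0},{"tx":0.0402,"ty":-0.0234,"tz":0,"twist":0},{"tx":0.0402,"ty":-0.0234,"tz":0,"twist":0},{"tx":0.0402,"ty":-0.0234,"tz":0,"twist":0},{"tx":0.0402,"ty":-0.0234,"tz":0,"twist":0}]' --gripper -1

```text
clock: 2.15
position: [0.4007, -0.1985, 0.2271]
ee_rot: [2.991, 0.958, 0.001]
force: [1.2, -0.4, 0.1]
width: 0.998
gripper_force: 0.0
```

>>> move_arm --motion '[{"tx":0.0319,"ty":-0.0329,"tz":0.0027,"twist":0},{"tx":0.0319,"ty":-0.0329,"tz":0.0027,"twist":0},{"tx":0.0319,"ty":-0.0329,"tz":0.0027,"twist":0},{"tx":0.0319,"ty":-0.0329,"tz":0.0027,"twist":0},{"tx":0.0319,"ty":-0.0329,"tz":0.0027,"twist":0},{"tx":0.0319,"ty":-0.0329,"tz":0.0027,"twist":0},{"tx":0.0319,"ty":-0.0329,"tz":0.0027,"twist":0},{"tx":0.0319,"ty":-0.0329,"tz":0.0027,"twist":0},{"tx":0.0319,"ty":-0.0329,"tz":0.0027,"twist":0},{"tx":0.0319,"ty":-0.0329,"tz":0.0027,"twist":0},{"tx":0.0319,"ty":-0.0329,"tz":0.0027,"twist":0},{"tx":0,"ty":0,"tz":0,"twist":0}]'

```text
clock: 3.35
position: [0.4741, 0.3055, 0.1969]
ee_rot: [-2.984, -0.968, -0.001]
force: [0.3, -1.1, -0.7]
width: 1.003
gripper_force: 0.0
```

Run:
```python
from h import *
cal=arm.calibration("wrist");p,r,s=tcp();w=snap("wrist","w1");print(p,s["clock"],np.round(cal["K"],1).tolist())
print("tcp proj",proj("wrist",p,cal),"guess",proj("wrist",[.476,.3,.04],cal))
for c in ["workpiece"]:
    for d in arm.regions_of("wrist",c)[:4]:
        m=d["region"].astype(np.uint8);px=np.array(d["point"])*WH
        cs,_=cv2.findContours(m,0,1);c=max(cs,key=cv2.contourArea)[:,0]
        W=np.array([at_z("wrist",q,.04,cal)[:2] for q in c],np.float32)*1000
        print(d["conf"],px.round(),m.sum(),cv2.minAreaRect(W))
    print([(d["conf"],np.array(d["point"])*WH,at_z("wrist",np.array(d["point"])*WH,0,cal)) for d in arm.place_of("wrist","workpiece")][:3])
```

```text
[0.47409261 0.30553427 0.19689043] 3.35 [[297.3, 0.0, 259.5], [0.0, 297.3, 189.0], [0.0, 0.0, 1.0]]
tcp proj [257.86205991 237.84701017] guess [264.15140982 175.50512862]
0.8 [337. 307.] 268 ((392.27490234375, 109.27779388427734), (23.22625732421875, 47.87827682495117), 31.468263626098633)
0.78 [125. 214.] 2235 ((330.6141662597656, 407.7418212890625), (68.54769897460938, 73.47694396972656), 72.02335357666016)
0.74 [268. 170.] 4060 ((483.7493591308594, 296.72509765625), (101.12532043457031, 51.60459899902344), 34.265018463134766)
0.63 [238. 292.] 1500 ((325.40814208984375, 225.6228790283203), (34.33226776123047, 85.97994232177734), 35.40983200073242)
[(0.91, array([268.5952, 166.3872]), array([0.48060753, 0.29601908, 0.        ])), (0.77, array([135.9872, 220.3008]), array([0.31370979, 0.3997572 , 0.        ])), (0.75, array([347.8016, 317.9136]), array([0.35833273, 0.04545473, 0.        ]))]
```

View pics/w1.png

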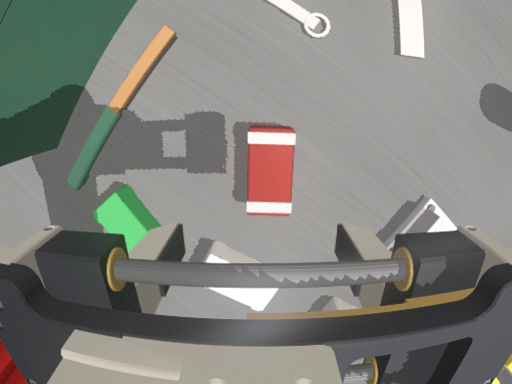

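>>> move_arm --motion '[{"tx":0.0023,"ty":0.0125,"tz":0,"twist":0.017},{"tx":0,"ty":0,"tz":0.045,"twist":0},{"tx":0,"ty":0,"tz":0.045,"twist":0},{"tx":0,"ty":0,"tz":0.045,"twist":0},{"tx":0,"ty":0,"tz":0.035,"twist":0},{"tx":0,"ty":0,"tz":0.02,"twist":0},{"tx":0,"ty":0,"tz":0,"twist":0}]'

```text
clock: 4.2
position: [0.484, 0.2857, 0.0046]
ee_rot: [3.003, 0.913, -0.007]
force: [-0.1, -0.9, 0.2]
width: 1.002
gripper_force: 0.0
```

>>> move_arm --motion '[{"tx":0,"ty":0,"tz":0,"twist":0},{"tx":0,"ty":0,"tz":0,"twist":0},{"tx":0,"ty":0,"tz":0,"twist":0},{"tx":0,"ty":0,"tz":0,"twist":0},{"tx":0,"ty":0,"tz":0,"twist":0},{"tx":0,"ty":0,"tz":0,"twist":0}]' --gripper 1 --squeeze 30

```text
clock: 4.8
position: [0.4844, 0.2905, 0.0077]
ee_rot: [-3.003, -0.92, -0.002]
force: [-3.3, 3.2, 6.2]
width: 0.544
gripper_force: 30.0
```

>>> move_arm --motion '[{"tx":0,"ty":0,"tz":-0.03,"twist":0},{"tx":0,"ty":0,"tz":-0.05,"twist":0},{"tx":0,"ty":0,"tz":-0.05,"twist":0},{"tx":0,"ty":0,"tz":-0.02,"twist":0},{"tx":0,"ty":0,"tz":0,"twist":0}]'

```text
clock: 5.3
position: [0.4859, 0.2899, 0.1598]
ee_rot: [-3.004, -0.918, -0.008]
force: [0.7, 0.0, -4.3]
width: 0.543
gripper_force: 30.0
```

>>> move_arm --motion '[{"tx":0,"ty":0,"tz":-0.02,"twist":-0.088},{"tx":0,"ty":0,"tz":-0.02,"twist":-0.088},{"tx":0,"ty":0,"tz":-0.02,"twist":-0.088},{"tx":0,"ty":0,"tz":-0.02,"twist":-0.088},{"tx":0,"ty":0,"tz":-0.02,"twist":-0.088},{"tx":0,"ty":0,"tz":-0.02,"twist":-0.088},{"tx":0,"ty":0,"tz":-0.02,"twist":-0.088},{"tx":0,"ty":0,"tz":0,"twist":0}]'

```text
clock: 6.1
position: [0.485, 0.2894, 0.297]
ee_rot: [2.23, 2.213, 0.001]
force: [0.1, -0.2, -4.2]
width: 0.541
gripper_force: 30.0
```

>>> move_arm --motion '[{"tx":-0.045,"ty":0.0045,"tz":0,"twist":0},{"tx":-0.045,"ty":0.0045,"tz":0,"twist":0},{"tx":-0.045,"ty":0.0045,"tz":0,"twist":0},{"tx":-0.045,"ty":0.0045,"tz":0,"twist":0},{"tx":-0.045,"ty":0.0045,"tz":0,"twist":0},{"tx":-0.045,"ty":0.0045,"tz":0,"twist":0},{"tx":-0.045,"ty":0.0045,"tz":0,"twist":0},{"tx":-0.045,"ty":0.0045,"tz":0,"twist":0},{"tx":0,"ty":0,"tz":0,"twist":0},{"tx":0,"ty":0,"tz":0,"twist":0}]'

```text
clock: 7.1
position: [0.5159, -0.0727, 0.2943]
ee_rot: [-2.238, -2.2, 0.004]
force: [-0.9, 0.2, -3.8]
width: 0.537
gripper_force: 30.0
```

Run:
```python
from h import *
cal=arm.calibration("wrist");p,r,s=tcp();w=snap("wrist","w2");print(p,s["joints"],np.degrees(np.arctan2(*r.as_matrix()[[1,0],0])))
cv2.imwrite("pics/w2.png",cv2.resize(w,(800,600),interpolation=3)[:,:,::-1])
print(proj("wrist",[.522,.034,.016],cal))
for n,z in [("pocket",.016),("clamp_pivot",.03),("stub_root",.03+.055*np.cos(.68)),("stub_tip",.03+.108*np.cos(.68)),("fixture",0),("workpiece",p[2]-.006)]:
    print(n,[(round(d["conf"],2),(np.array(d["point"])*WH).round(),at_z("wrist",np.array(d["point"])*WH,z,cal).round(4)) for d in arm.place_of("wrist",n)][:2])
```

```text
[ 0.51589794 -0.07272818  0.29433769] [ 0.56705298  0.29180742 -0.67569462  1.67577383  0.19023892  1.24505068
 -0.16686723] 89.02858657629996
[262.76408461  81.32243938]
pocket [(0.68, array([266.,  86.]), array([0.5267, 0.0272, 0.016 ]))]
clamp_pivot [(0.85, array([266., 146.]), array([ 0.525 , -0.0603,  0.03  ]))]
stub_root []
stub_tip [(0.3, array([259., 233.]), array([ 0.513 , -0.1558,  0.114 ]))]
fixture [(0.96, array([269., 120.]), array([ 0.5301, -0.0247,  0.    ]))]
workpiece [(0.97, array([258., 232.]), array([ 0.5155, -0.0723,  0.2883])), (0.93, array([159.,  77.]), array([0.4613, 0.0218, 0.2883]))]
```

View pics/w2.png

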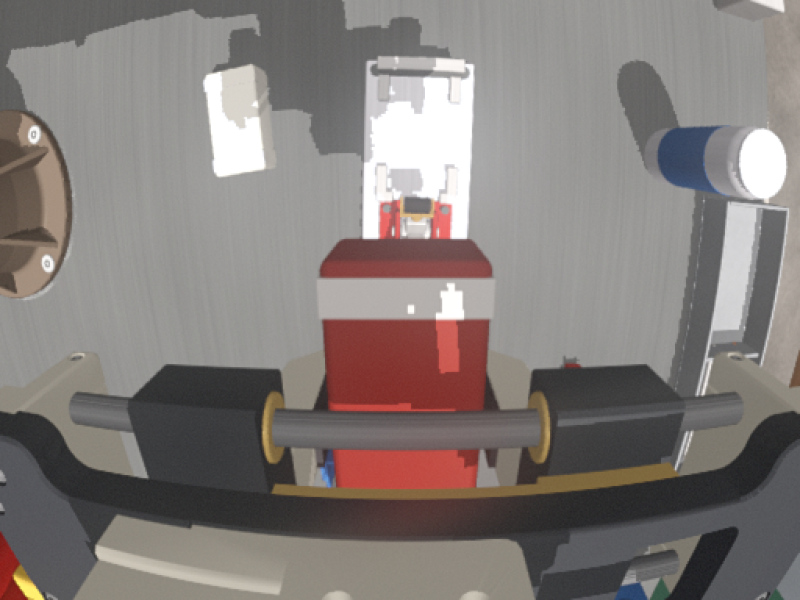

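Run:
```python
from h import *
cal=arm.calibration("wrist");p,r,s=tcp()
f=lambda u,z:at_z("wrist",(u[0]*.64,u[1]*.64),z,cal).round(4)
for n,u,z in [("cornL",(366,62),.016),("cornR",(473,66),.016),("edgeL",(362,236),.016),("edgeR",(467,236),.016),
 ("LwallTopFarEnd",(383,102),.024),("LnearEnd",(381,165),.024),("RwallFar",(456,102),.024),("RwallNear",(452,166),.024),("stopTopL",(376,66),.052),("stopTopR",(466,68),.052),
 ("wpL",(318,278),p[2]+.035),("wpR",(494,278),p[2]+.035)]:
    print(n,f(u,z))
im=arm.get_image("wrist");c=im[35:165,215:325]
cv2.imwrite("pics/c2.png",cv2.resize(c[:80],(800,582),interpolation=3)[:,:,::-1])
```

```text
cornL [0.4824 0.1006 0.016 ]
cornR [0.5821 0.0968 0.016 ]
edgeL [ 0.4758 -0.0664  0.016 ]
edgeR [ 0.5768 -0.0672  0.016 ]
LwallTopFarEnd [0.4983 0.0602 0.024 ]
LnearEnd [0.4957 0.0014 0.024 ]
RwallFar [0.5648 0.0602 0.024 ]
RwallNear [5.61e-01 2.00e-04 2.40e-02]
stopTopL [0.4938 0.0891 0.052 ]
stopTopR [0.5707 0.0875 0.052 ]
wpL [ 0.4932 -0.0243  0.3319]
wpR [ 0.5424 -0.0248  0.3319]
```

View pics/c2.png

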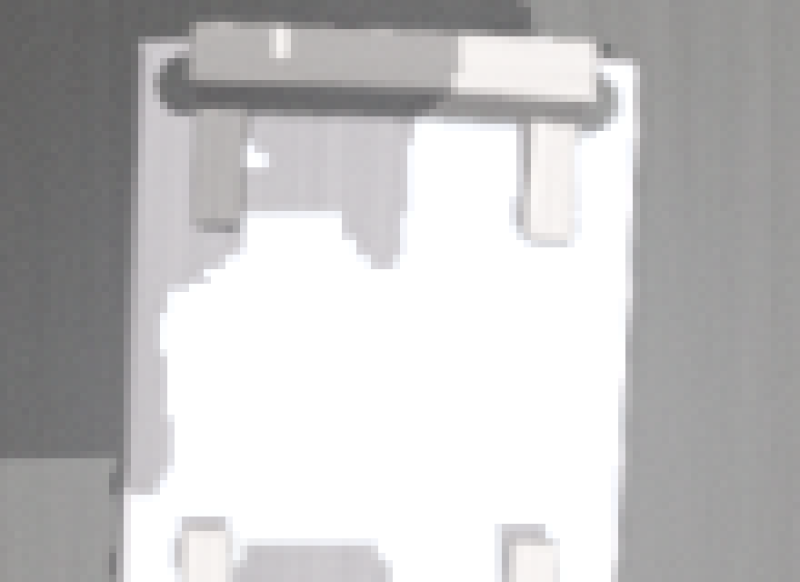

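>>> move_arm --motion '[{"tx":0,"ty":0,"tz":0,"twist":0.011},{"tx":0.035,"ty":0.0028,"tz":0,"twist":0},{"tx":0.035,"ty":0.0028,"tz":0,"twist":0},{"tx":0.035,"ty":0.0028,"tz":0,"twist":0},{"tx":0,"ty":0,"tz":0.05,"twist":0},{"tx":0,"ty":0,"tz":0.05,"twist":0},{"tx":0,"ty":0,"tz":0.05,"twist":0},{"tx":0,"ty":0,"tz":0.05,"twist":0},{"tx":0,"ty":0,"tz":0.01,"twist":0},{"tx":0,"ty":0,"tz":0,"twist":0},{"tx":0,"ty":0,"tz":0,"twist":0}]'

```text
clock: 8.6
position: [0.5299, 0.0345, 0.0892]
ee_rot: [2.25, 2.19, 0.004]
force: [0.6, 0.1, -3.4]
width: 0.544
gripper_force: 30.0
```

Run:
```python
from h import *
cal=arm.calibration("wrist");p,r,s=tcp();w=snap("wrist","w3");print(p,np.degrees(np.arctan2(*r.as_matrix()[[1,0],0])))
a=arm.get_image("scene");b=arm.get_image("side")
W=cv2.resize(w[60:240,165:365],(480,432),interpolation=3)
A=cv2.resize(a[160:205,215:295],(320,180),interpolation=3);B=cv2.resize(b[160:235,195:295],(320,240),interpolation=3)
o=np.zeros((432,800,3),np.uint8);o[:,:480]=W;o[:180,480:]=A;o[190:430,480:]=B
cv2.imwrite("pics/c3.png",o[:,:,::-1])
```

```text
[0.52994001 0.03445944 0.08922899] 88.44902838165693
```

View pics/c3.png

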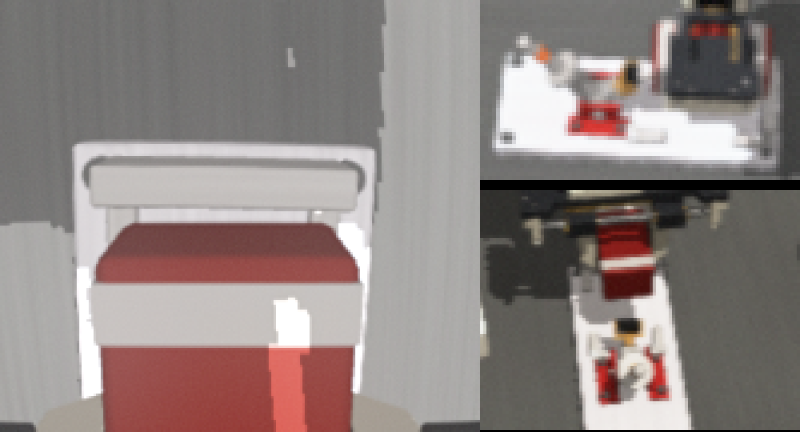

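Run:
```python
from h import *
cal=arm.calibration("wrist");p,r,s=tcp();print(np.array(cal["T"])[:3,3].round(4))
f=lambda u,z:at_z("wrist",(165+u[0]/2.4,60+u[1]/2.4),z,cal).round(4)
zb=p[2]-.0077
for n,u,z in [("cornL",(75,143),.016),("cornR",(377,148),.016),("sTopFarL",(92,166),.052),("sTopFarR",(356,168),.052),("stopfarR",(359,208),.052),("L",(90,204),.052),
 ("wpTopL",(90,283),zb+.04),("wpTopR",(363,283),zb+.04),("wpBotL",(128,224),zb),("wpBotR",(333,224),zb),("baseR",(364,390),.016),("baseL",(80,390),.016)]:
    print(n,f(u,z))
```

```text
[0.5317 0.1124 0.2484]
cornL [0.4827 0.0998 0.016 ]
cornR [0.5818 0.0953 0.016 ]
sTopFarL [0.4948 0.095  0.052 ]
sTopFarR [0.568  0.0923 0.052 ]
stopfarR [0.569 0.081 0.052]
L [0.4935 0.0843 0.052 ]
wpTopL [0.506  0.0795 0.1217]
wpTopR [0.5567 0.078  0.1217]
wpBotL [0.5082 0.0833 0.0817]
wpBotR [0.557  0.082  0.0817]
baseR [0.5793 0.0096 0.016 ]
baseL [0.4773 0.0126 0.016 ]
```

>>> move_arm --motion '[{"tx":-0.0025,"ty":-0.001,"tz":0,"twist":0.007},{"tx":0,"ty":0,"tz":0.02,"twist":0},{"tx":0,"ty":0,"tz":0.02,"twist":0},{"tx":0,"ty":0,"tz":0.01,"twist":0},{"tx":0,"ty":0,"tz":0.006,"twist":0},{"tx":0,"ty":0,"tz":0.003,"twist":0},{"tx":0,"ty":0,"tz":0,"twist":0},{"tx":0,"ty":0,"tz":0,"twist":0}]'

```text
clock: 9.55
position: [0.5276, 0.0315, 0.0286]
ee_rot: [2.263, 2.179, 0.001]
force: [0.1, -0.2, -4.3]
width: 0.548
gripper_force: 30.0
```

>>> move_arm --motion '[{"tx":0,"ty":0,"tz":0.003,"twist":0},{"tx":0,"ty":0,"tz":0.003,"twist":0},{"tx":0,"ty":0,"tz":0,"twist":0},{"tx":0,"ty":0,"tz":0,"twist":0}]'

```text
clock: 9.95
position: [0.5277, 0.0314, 0.0231]
ee_rot: [2.262, 2.178, 0.001]
force: [-3.9, -1.1, 10.8]
width: 0.538
gripper_force: 30.0
```

>>> move_arm --motion '[{"tx":0,"ty":0,"tz":0,"twist":0},{"tx":0,"ty":0,"tz":0,"twist":0},{"tx":0,"ty":0,"tz":0,"twist":0}]' --gripper -0.6

```text
clock: 10.25
position: [0.5274, 0.0314, 0.0221]
ee_rot: [2.263, 2.179, 0.001]
force: [-0.9, 0.2, 0.2]
width: 0.752
gripper_force: 0.0
```

>>> move_arm --motion '[{"tx":0,"ty":0,"tz":-0.01,"twist":0},{"tx":0,"ty":0,"tz":-0.03,"twist":0},{"tx":0,"ty":0,"tz":-0.05,"twist":0},{"tx":0,"ty":0,"tz":-0.05,"twist":0},{"tx":0,"ty":0,"tz":-0.05,"twist":0},{"tx":0,"ty":0,"tz":-0.05,"twist":0},{"tx":-0.04,"ty":0,"tz":0,"twist":0},{"tx":-0.04,"ty":0,"tz":0,"twist":0},{"tx":0,"ty":0,"tz":0,"twist":0}]'

```text
clock: 11.15
position: [0.5238, -0.055, 0.2625]
ee_rot: [2.27, 2.169, -0.004]
force: [0.7, -0.2, 0.5]
width: 0.798
gripper_force: 0.0
```

Run:
```python
from h import *
cal=arm.calibration("wrist");p,r,s=tcp();w=snap("wrist","w4");print(p,s["clock"])
a=arm.get_image("scene");b=arm.get_image("side")
W=cv2.resize(w[40:300,140:380],(480,520),interpolation=3)
A=cv2.resize(a[160:205,215:295],(320,180),interpolation=3);B=cv2.resize(b[160:240,195:295],(320,256),interpolation=3)
o=np.zeros((520,800,3),np.uint8);o[:,:480]=W;o[:180,480:]=A;o[190:446,480:]=B
cv2.imwrite("pics/c4.png",o[:,:,::-1])
for n,z in [("pocket",.016),("clamp_pivot",.03),("stub_root",.03+.055*np.cos(.68)),("stub_tip",.03+.108*np.cos(.68)),("workpiece",.016)]:
    print(n,[(round(d["conf"],2),(np.array(d["point"])*WH).round(),at_z("wrist",np.array(d["point"])*WH,z,cal).round(4)) for d in arm.place_of("wrist",n)][:3])
```

```text
[ 0.52377208 -0.05500848  0.26252214] 11.15
pocket []
clamp_pivot [(0.78, array([259., 165.]), array([ 0.5233, -0.0641,  0.03  ]))]
stub_root [(0.67, array([261., 199.]), array([ 0.5246, -0.0968,  0.0728]))]
stub_tip [(0.93, array([260., 239.]), array([ 0.5213, -0.1319,  0.114 ]))]
workpiece [(0.78, array([146.,  94.]), array([0.369 , 0.0455, 0.016 ])), (0.68, array([260.,  95.]), array([0.5285, 0.0307, 0.016 ]))]
```

View pics/c4.png

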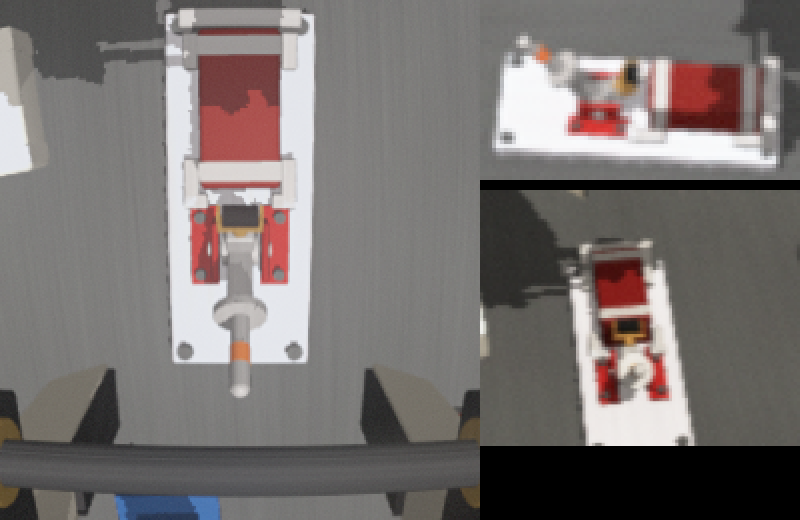

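>>> move_arm --motion '[{"tx":-0.0435,"ty":-0.0077,"tz":-0.0025,"twist":0},{"tx":-0.0435,"ty":-0.0077,"tz":-0.0025,"twist":0},{"tx":-0.0435,"ty":-0.0077,"tz":-0.0025,"twist":0},{"tx":-0.0435,"ty":-0.0077,"tz":-0.0025,"twist":0},{"tx":-0.0435,"ty":-0.0077,"tz":-0.0025,"twist":0},{"tx":-0.0435,"ty":-0.0077,"tz":-0.0025,"twist":0},{"tx":-0.0435,"ty":-0.0077,"tz":-0.0025,"twist":0},{"tx":-0.0435,"ty":-0.0077,"tz":-0.0025,"twist":0},{"tx":0,"ty":0,"tz":0,"twist":0},{"tx":0,"ty":0,"tz":0,"twist":0}]'

```text
clock: 12.55
position: [0.4492, -0.3944, 0.2815]
ee_rot: [-2.264, -2.177, -0.001]
force: [0.0, 1.0, 0.4]
width: 0.8
gripper_force: 0.0
```

Run:
```python
from h import *
cal=arm.calibration("wrist");p,r,s=tcp();w=snap("wrist","w5");print(p,s["clock"],np.degrees(np.arctan2(*r.as_matrix()[[1,0],0])))
print(proj("wrist",[.447,-.323,.176],cal),proj("wrist",[.447,-.323,.0],cal))
cv2.imwrite("pics/c5.png",cv2.resize(w[40:260,120:400],(700,550),interpolation=3)[:,:,::-1])
for n,z in [("holder_floor",.006),("bar",.006),("bar_mouth",.006)]:
    print(n,[(round(d["conf"],2),(np.array(d["point"])*WH).round(),at_z("wrist",np.array(d["point"])*WH,z,cal).round(4)) for d in arm.place_of("wrist",n)][:3])
```

```text
[ 0.44922871 -0.3944455   0.28150826] 12.55 87.74183422444558
[253.21924104 108.61811894] [255.63170699 105.52510002]
holder_floor [(0.9, array([256., 107.]), array([ 0.448 , -0.3247,  0.006 ]))]
bar []
bar_mouth []
```

View pics/c5.png

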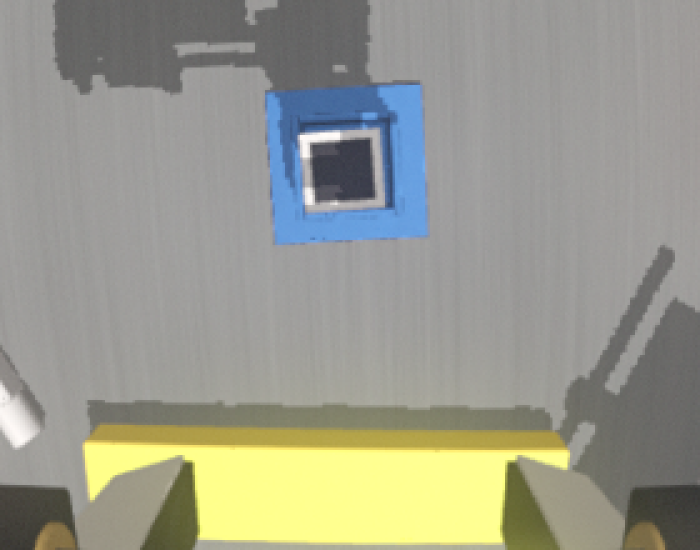

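>>> move_arm --motion '[{"tx":0.036,"ty":-0.0008,"tz":0,"twist":0},{"tx":0.036,"ty":-0.0008,"tz":0,"twist":0},{"tx":0,"ty":0,"tz":0,"twist":0},{"tx":0,"ty":0,"tz":0.04,"twist":0},{"tx":0,"ty":0,"tz":0.05,"twist":0},{"tx":0,"ty":0,"tz":0.05,"twist":0},{"tx":0,"ty":0,"tz":0.03,"twist":0},{"tx":0,"ty":0,"tz":0,"twist":0}]'

```text
clock: 13.55
position: [0.4482, -0.32, 0.1084]
ee_rot: [-2.256, -2.176, 0.002]
force: [0.1, -0.4, -0.1]
width: 0.802
gripper_force: 0.0
```

>>> move_arm --motion '[{"tx":0,"ty":0,"tz":0,"twist":0},{"tx":0,"ty":0,"tz":0,"twist":0},{"tx":0,"ty":0,"tz":0,"twist":0},{"tx":0,"ty":0,"tz":0,"twist":0},{"tx":0,"ty":0,"tz":0,"twist":0},{"tx":0,"ty":0,"tz":0,"twist":0}]' --gripper 1 --squeeze 6

```text
clock: 14.15
position: [0.4506, -0.3222, 0.1124]
ee_rot: [2.263, 2.178, -0.0]
force: [-1.1, 0.6, 0.7]
width: 0.323
gripper_force: 0.0
```

>>> move_arm --motion '[{"tx":0,"ty":0,"tz":0,"twist":0},{"tx":0,"ty":0,"tz":0,"twist":0},{"tx":0,"ty":0,"tz":-0.0125,"twist":0},{"tx":0,"ty":0,"tz":-0.0125,"twist":0},{"tx":0,"ty":0,"tz":0,"twist":0}]'

```text
clock: 14.65
position: [0.4518, -0.3224, 0.1391]
ee_rot: [2.261, 2.177, 0.001]
force: [-0.1, -0.4, -3.5]
width: 0.302
gripper_force: 6.0
```

>>> move_arm --motion '[{"tx":-0.01,"ty":0,"tz":0,"twist":0},{"tx":-0.01,"ty":0,"tz":0,"twist":0},{"tx":-0.01,"ty":0,"tz":0,"twist":0},{"tx":0,"ty":0,"tz":0,"twist":0}]'

```text
clock: 15.05
position: [0.4487, -0.3543, 0.1365]
ee_rot: [-2.266, -2.176, 0.001]
force: [-0.3, -0.8, -3.5]
width: 0.306
gripper_force: 6.0
```

```bash
cat > tilt.py <<'E'
from h import *
# bar tilt: fit by matching projections of mouth / plug found in cameras
p,r,s=tcp();M=r.as_matrix();G=p-.019*M[:,2];print(p.round(4),s["clock"],"f",np.round(s["force"],1),"w",round(s["width"]*92,1),s["gripper_force"])
ax=M[:,0]
cams={}
for c in ["scene","side","wrist"]:
    cal=arm.calibration(c);im=arm.get_image(c);cv2.imwrite(f"pics/t_{c}_{s['clock']:.2f}.png",im[:,:,::-1])
    for q in ["bar_mouth","bar"]:
        ds=arm.place_of(c,q)
        for d in ds[:2]:
            px=np.array(d["point"])*WH
            o,dd=ray(c,px,cal);
            # intersect with plane through G normal to tool y
            n=M[:,1];t=n@(G-o)/(n@dd);h=o+t*dd-G
            print(c,q,round(d["conf"],2),px.round(),"along x %.3f z %.3f len %.3f tilt %.2f"%(h@ax,h[2],np.hypot(h@ax,h[2]),np.arctan2(h@ax,-h[2])))
E
python3 tilt.py
```

```text
[ 0.4487 -0.3543  0.1365] 15.05 f [-0.3 -0.8 -3.5] w 28.2 5.999688282608986
scene bar_mouth 0.72 [174. 165.] along x 0.035 z -0.116 len 0.122 tilt 0.29
scene bar_mouth 0.18 [123. 166.] along x -0.157 z -0.142 len 0.211 tilt -0.84
scene bar 0.52 [171. 165.] along x 0.027 z -0.118 len 0.121 tilt 0.22
side bar_mouth 0.74 [230. 294.] along x -0.026 z 0.002 len 0.026 tilt -1.66
side bar 0.56 [231. 297.] along x -0.028 z -0.010 len 0.030 tilt -1.22
wrist bar_mouth 0.69 [258. 154.] along x 0.045 z -0.059 len 0.074 tilt 0.65
wrist bar 0.65 [259. 153.] along x 0.180 z 0.694 len 0.717 tilt 2.89
```

>>> move_arm --motion '[{"tx":-0.01,"ty":0,"tz":0,"twist":0},{"tx":-0.01,"ty":0,"tz":0,"twist":0},{"tx":-0.005,"ty":0,"tz":0,"twist":0},{"tx":0,"ty":0,"tz":0,"twist":0}]'

```text
clock: 15.9
position: [0.4481, -0.3785, 0.1368]
ee_rot: [2.265, 2.177, -0.001]
force: [-1.0, 0.1, -4.0]
width: 0.302
gripper_force: 6.0
```

```bash
python3 tilt.py
```

```text
[ 0.4481 -0.3785  0.1368] 15.9 f [-1.   0.1 -4. ] w 27.8 5.999855473637581
scene bar_mouth 0.58 [173. 163.] along x 0.059 z -0.105 len 0.121 tilt 0.51
scene bar 0.87 [174. 162.] along x 0.063 z -0.101 len 0.118 tilt 0.56
scene bar 0.64 [269. 260.] along x 0.438 z -0.950 len 1.046 tilt 0.43
side bar_mouth 0.5 [228. 294.] along x 0.183 z -0.348 len 0.393 tilt 0.48
side bar 0.63 [243. 222.] along x -0.244 z 0.572 len 0.622 tilt -2.74
side bar 0.59 [229. 296.] along x 0.092 z -0.186 len 0.208 tilt 0.46
wrist bar_mouth 0.79 [260. 124.] along x 0.087 z 0.231 len 0.246 tilt 2.78
wrist bar 0.86 [259. 124.] along x 0.113 z 0.562 len 0.573 tilt 2.94
```

>>> move_arm --motion '[{"tx":0,"ty":0,"tz":0,"twist":0},{"tx":0,"ty":0,"tz":0,"twist":0},{"tx":-0.01,"ty":0,"tz":-0.02,"twist":0},{"tx":-0.01,"ty":0,"tz":-0.02,"twist":0},{"tx":-0.01,"ty":0,"tz":-0.02,"twist":0},{"tx":0,"ty":0,"tz":-0.03,"twist":0},{"tx":0,"ty":0,"tz":-0.033,"twist":0},{"tx":0,"ty":0,"tz":0,"twist":0},{"tx":0,"ty":0,"tz":0,"twist":0}]' --squeeze 25

```text
clock: 17.25
position: [0.4475, -0.407, 0.2604]
ee_rot: [2.262, 2.178, -0.0]
force: [0.1, 0.2, -5.6]
width: 0.305
gripper_force: 25.0
```

```bash
cat >> tilt.py <<'E'
# tilt hypothesis vs wrist/scene/side mouth pixel with known length
L=.125
for th in np.arange(0,.9,.1):
    m=G+L*(np.sin(th)*ax-np.cos(th)*np.array([0,0,1]))
    print(round(th,1),[proj(c,m).round(0).tolist() for c in ["scene","side","wrist"]])
E
python3 tilt.py
```

```text
[ 0.4475 -0.407   0.2604] 17.25 f [ 0.1  0.2 -5.6] w 28.0 24.999927878379822
scene bar_mouth 0.71 [159. 144.] along x 0.054 z -0.119 len 0.131 tilt 0.43
scene bar 0.95 [161. 140.] along x 0.067 z -0.094 len 0.115 tilt 0.62
side bar_mouth 0.72 [231. 278.] along x -0.009 z 0.013 len 0.016 tilt -2.53
side bar 0.66 [231. 281.] along x 0.008 z -0.031 len 0.032 tilt 0.26
wrist bar_mouth 0.85 [261. 123.] along x 0.077 z 0.123 len 0.145 tilt 2.58
wrist bar 0.71 [261. 124.] along x 0.077 z 0.120 len 0.143 tilt 2.57
0.0 [[143.0, 145.0], [232.0, 306.0], [259.0, 187.0]]
0.1 [[147.0, 145.0], [231.0, 300.0], [259.0, 174.0]]
0.2 [[150.0, 145.0], [231.0, 295.0], [259.0, 161.0]]
0.3 [[154.0, 144.0], [230.0, 289.0], [259.0, 148.0]]
0.4 [[157.0, 144.0], [230.0, 284.0], [259.0, 135.0]]
0.5 [[160.0, 143.0], [229.0, 278.0], [259.0, 123.0]]
0.6 [[163.0, 142.0], [229.0, 273.0], [259.0, 110.0]]
0.7 [[165.0, 141.0], [228.0, 267.0], [259.0, 98.0]]
0.8 [[167.0, 139.0], [228.0, 262.0], [259.0, 86.0]]
```

>>> move_arm --motion '[{"tx":0.0411,"ty":0.0125,"tz":0,"twist":0},{"tx":0.0411,"ty":0.0125,"tz":0,"twist":0},{"tx":0.0411,"ty":0.0125,"tz":0,"twist":0},{"tx":0.0411,"ty":0.0125,"tz":0,"twist":0},{"tx":0.0411,"ty":0.0125,"tz":0,"twist":0},{"tx":0,"ty":0,"tz":0,"twist":0},{"tx":0,"ty":0,"tz":0,"twist":0}]'

```text
clock: 18.4
position: [0.5179, -0.2027, 0.2602]
ee_rot: [2.26, 2.182, -0.0]
force: [-1.1, 0.1, -3.5]
width: 0.305
gripper_force: 25.0
```

```bash
cat > look.py <<'E'
import sys
exec(open("tilt.py").read())
cal=arm.calibration("wrist")
for n,z in [("stub_root",.0728),("stub_tip",.114),("clamp_pivot",.03)]:
    print(n,[(round(d["conf"],2),(np.array(d["point"])*WH).round(),at_z("wrist",np.array(d["point"])*WH,z,cal).round(4)) for d in arm.place_of("wrist",n)][:2])
w=cv2.imread(f"pics/t_wrist_{s['clock']:.2f}.png");a=cv2.imread(f"pics/t_scene_{s['clock']:.2f}.png");b=cv2.imread(f"pics/t_side_{s['clock']:.2f}.png")
W=cv2.resize(w[60:260,170:350],(468,520),interpolation=3)
u,v=proj("scene",[.52,-.13,.12]).astype(int);A=cv2.resize(a[v-30:v+30,u-40:u+40],(332,250),interpolation=3)
u,v=proj("side",[.52,-.13,.12]).astype(int);B=cv2.resize(b[v-40:v+40,u-50:u+50],(332,265),interpolation=3)
o=np.zeros((520,800,3),np.uint8);o[:,:468]=W;o[:250,468:]=A;o[255:,468:]=B;cv2.imwrite("pics/"+sys.argv[1]+".png",o)
E
python3 look.py c6
```

```text
[ 0.5179 -0.2027  0.2602] 18.4 f [-1.1  0.1 -3.5] w 28.0 24.999769628047943
scene bar_mouth 0.58 [218. 158.] along x 0.059 z -0.093 len 0.110 tilt 0.57
scene bar 0.56 [218. 159.] along x 0.058 z -0.097 len 0.113 tilt 0.54
side bar_mouth 0.51 [245. 207.] along x 0.051 z -0.098 len 0.111 tilt 0.48
side bar 0.7 [246. 213.] along x 0.045 z -0.114 len 0.122 tilt 0.37
wrist bar_mouth 0.62 [261. 126.] along x 0.076 z 0.138 len 0.157 tilt 2.64
wrist bar 0.59 [256. 124.] along x 0.076 z 0.141 len 0.160 tilt 2.65
0.0 [[201.0, 163.0], [248.0, 229.0], [260.0, 184.0]]
0.1 [[205.0, 163.0], [247.0, 225.0], [260.0, 171.0]]
0.2 [[208.0, 163.0], [247.0, 221.0], [259.0, 158.0]]
0.3 [[212.0, 162.0], [246.0, 217.0], [259.0, 146.0]]
0.4 [[215.0, 162.0], [245.0, 212.0], [259.0, 133.0]]
0.5 [[219.0, 161.0], [245.0, 208.0], [259.0, 120.0]]
0.6 [[222.0, 160.0], [244.0, 203.0], [259.0, 108.0]]
0.7 [[225.0, 159.0], [244.0, 198.0], [259.0, 95.0]]
0.8 [[227.0, 157.0], [244.0, 194.0], [259.0, 83.0]]
stub_root [(0.76, array([263.,  75.]), array([ 0.5267, -0.0972,  0.0728]))]
stub_tip [(0.58, array([259., 101.]), array([ 0.5208, -0.1266,  0.114 ]))]
clamp_pivot [(0.71, array([262.,  50.]), array([ 0.5264, -0.0603,  0.03  ])), (0.7, array([261., 123.]), array([ 0.5221, -0.1561,  0.03  ]))]
```

View pics/c6.png

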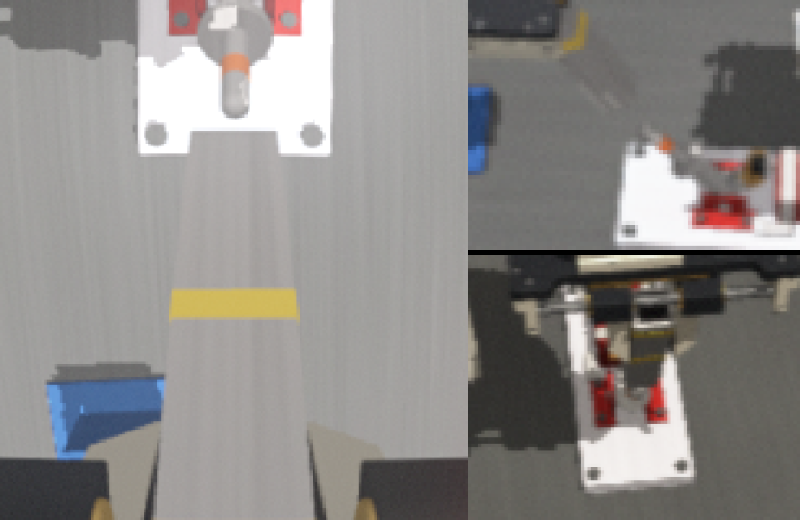

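>>> move_arm --motion '[{"tx":0.0024,"ty":0,"tz":0.023,"twist":0},{"tx":0.0024,"ty":0,"tz":0.0225,"twist":0},{"tx":0,"ty":0,"tz":0,"twist":0},{"tx":0.006,"ty":0,"tz":0.0075,"twist":0},{"tx":0.006,"ty":0,"tz":0.0075,"twist":0},{"tx":0.006,"ty":0,"tz":0.0075,"twist":0},{"tx":0,"ty":0,"tz":0,"twist":0},{"tx":0,"ty":0,"tz":0,"twist":0}]' --squeeze 18

```text
clock: 19.8
position: [0.5184, -0.1804, 0.1921]
ee_rot: [-2.262, -2.18, -0.0]
force: [-0.1, 2.6, -3.3]
width: 0.304
gripper_force: 18.0
```

```bash
cat > q.py <<'E'
from h import *
p,r,s=tcp();M=r.as_matrix();G=p-.019*M[:,2];print(p.round(4),s["clock"],"f",np.round(s["force"],1),"t",np.round(s["ft_torque"],2),"w",round(s["width"]*92,1))
for c in ["wrist","scene","side"]:
    cal=arm.calibration(c);im=arm.get_image(c);cv2.imwrite(f"pics/q_{c}_{s['clock']:.2f}.png",im[:,:,::-1])
    for n in ["bar_mouth","stub_root","stub_tip"]:
        print(c,n,[(round(d["conf"],2),(np.array(d["point"])*WH).round().tolist()) for d in arm.place_of(c,n)][:2])
for th in [.3,.4,.5,.6,.7]:
    m=G+.125*(np.sin(th)*M[:,0]-np.cos(th)*np.array([0,0,1]))
    print(th,m.round(3),[proj(c,m).round(0).tolist() for c in ["wrist","scene","side"]])
piv=np.array([.5245,-.062,.03])
for t in [0,.2,.4]:
    rt=piv+.055*(-np.sin(.68-t)*M[:,0]+np.cos(.68-t)*np.array([0,0,1]));print("toggle",t,rt.round(3),[proj(c,rt).round(0).tolist() for c in ["wrist","scene","side"]])
E
python3 q.py
```

```text
[ 0.5184 -0.1804  0.1921] 19.8 f [-0.1  2.6 -3.3] t [0.77 0.11 0.04] w 28.0
wrist bar_mouth [(0.76, [259.0, 125.0])]
wrist stub_root [(0.91, [260.0, 95.0])]
wrist stub_tip []
scene bar_mouth [(0.58, [226.0, 173.0])]
scene stub_root [(0.66, [232.0, 175.0]), (0.3, [177.0, 166.0])]
scene stub_tip [(0.54, [225.0, 171.0])]
side bar_mouth [(0.63, [247.0, 218.0])]
side stub_root []
side stub_tip []
0.3 [ 0.52  -0.144  0.092] [[259.0, 147.0], [220.0, 174.0], [245.0, 226.0]]
0.4 [ 0.52  -0.132  0.096] [[259.0, 134.0], [223.0, 173.0], [244.0, 221.0]]
0.5 [ 0.521 -0.121  0.101] [[259.0, 122.0], [226.0, 172.0], [244.0, 217.0]]
0.6 [ 0.521 -0.11   0.108] [[259.0, 109.0], [229.0, 172.0], [243.0, 213.0]]
0.7 [ 0.521 -0.1    0.116] [[259.0, 97.0], [232.0, 170.0], [243.0, 208.0]]
toggle 0 [ 0.523 -0.097  0.073] [[261.0, 94.0], [234.0, 178.0], [243.0, 217.0]]
toggle 0.2 [ 0.524 -0.087  0.079] [[261.0, 84.0], [236.0, 177.0], [243.0, 213.0]]
toggle 0.4 [ 0.524 -0.077  0.083] [[261.0, 72.0], [239.0, 176.0], [243.0, 210.0]]
```

>>> move_arm --motion '[{"tx":0.003,"ty":0,"tz":0,"twist":0},{"tx":0.006,"ty":0,"tz":0.007,"twist":0},{"tx":0.006,"ty":0,"tz":0.007,"twist":0},{"tx":0,"ty":0,"tz":0,"twist":0},{"tx":0,"ty":0,"tz":0,"twist":0}]'

```text
clock: 20.9
position: [0.5187, -0.166, 0.1776]
ee_rot: [-2.262, -2.179, 0.001]
force: [-0.1, -0.4, -3.2]
width: 0.307
gripper_force: 18.0
```

```bash
python3 q.py
```

```text
[ 0.5187 -0.166   0.1776] 20.9 f [-0.1 -0.4 -3.2] t [-0.13 -0.09 -0.02] w 28.2
wrist bar_mouth [(0.81, [258.0, 123.0])]
wrist stub_root [(0.72, [265.0, 113.0])]
wrist stub_tip []
scene bar_mouth [(0.68, [232.0, 173.0]), (0.6, [267.0, 260.0])]
scene stub_root [(0.46, [233.0, 174.0])]
scene stub_tip [(0.72, [226.0, 171.0])]
side bar_mouth [(0.74, [246.0, 214.0])]
side stub_root [(0.21, [319.0, 195.0])]
side stub_tip []
0.3 [ 0.52  -0.129  0.077] [[259.0, 147.0], [224.0, 176.0], [244.0, 225.0]]
0.4 [ 0.521 -0.117  0.081] [[259.0, 135.0], [228.0, 176.0], [244.0, 221.0]]
0.5 [ 0.521 -0.106  0.087] [[259.0, 122.0], [231.0, 175.0], [243.0, 216.0]]
0.6 [ 0.521 -0.095  0.093] [[259.0, 110.0], [234.0, 174.0], [243.0, 212.0]]
0.7 [ 0.522 -0.085  0.101] [[259.0, 98.0], [237.0, 173.0], [242.0, 208.0]]
toggle 0 [ 0.523 -0.097  0.073] [[261.0, 110.0], [234.0, 178.0], [243.0, 217.0]]
toggle 0.2 [ 0.524 -0.087  0.079] [[261.0, 100.0], [236.0, 177.0], [243.0, 213.0]]
toggle 0.4 [ 0.524 -0.077  0.083] [[261.0, 88.0], [239.0, 176.0], [243.0, 210.0]]
```

>>> move_arm --motion '[{"tx":0.0045,"ty":0.001,"tz":0.006,"twist":0},{"tx":0.0045,"ty":0,"tz":0.006,"twist":0},{"tx":0,"ty":0,"tz":0,"twist":0},{"tx":0,"ty":0,"tz":0,"twist":0}]'

```text
clock: 21.9
position: [0.521, -0.1589, 0.1666]
ee_rot: [2.262, 2.176, -0.001]
force: [-1.5, -5.8, 4.8]
width: 0.305
gripper_force: 18.0
```

```bash
python3 q.py
```

```text
[ 0.521  -0.1589  0.1666] 21.9 f [-1.5 -5.8  4.8] t [-1.56  0.13  0.03] w 28.0
wrist bar_mouth [(0.84, [263.0, 124.0])]
wrist stub_root [(0.76, [255.0, 121.0])]
wrist stub_tip []
scene bar_mouth [(0.67, [384.0, 220.0]), (0.47, [231.0, 178.0])]
scene stub_root [(0.68, [265.0, 259.0]), (0.65, [229.0, 176.0])]
scene stub_tip [(0.68, [226.0, 170.0])]
side bar_mouth []
side stub_root []
side stub_tip []
0.3 [ 0.522 -0.122  0.066] [[259.0, 147.0], [226.0, 178.0], [245.0, 225.0]]
0.4 [ 0.523 -0.11   0.07 ] [[259.0, 135.0], [230.0, 178.0], [244.0, 221.0]]
0.5 [ 0.523 -0.099  0.076] [[259.0, 122.0], [233.0, 177.0], [244.0, 217.0]]
0.6 [ 0.524 -0.088  0.082] [[259.0, 110.0], [236.0, 176.0], [243.0, 213.0]]
0.7 [ 0.524 -0.078  0.09 ] [[259.0, 97.0], [239.0, 175.0], [243.0, 208.0]]
toggle 0 [ 0.523 -0.097  0.073] [[258.0, 119.0], [234.0, 178.0], [243.0, 217.0]]
toggle 0.2 [ 0.524 -0.087  0.079] [[258.0, 108.0], [236.0, 177.0], [243.0, 213.0]]
toggle 0.4 [ 0.524 -0.077  0.083] [[258.0, 96.0], [239.0, 176.0], [243.0, 210.0]]
```

>>> move_arm --motion '[{"tx":0,"ty":0,"tz":0,"twist":0},{"tx":0.0145,"ty":0,"tz":-0.0067,"twist":0},{"tx":0.0149,"ty":0,"tz":-0.0067,"twist":0},{"tx":0.0155,"ty":0,"tz":-0.0054,"twist":0},{"tx":0.0158,"ty":0,"tz":-0.004,"twist":0},{"tx":0,"ty":0,"tz":0,"twist":0}]' --squeeze 25

```text
clock: 23.1
position: [0.5232, -0.0938, 0.1895]
ee_rot: [2.259, 2.182, 0.002]
force: [-0.4, -0.8, 2.0]
width: 0.304
gripper_force: 25.0
```

```bash
sed -i 's/^for th in.*/for th in [.4,.2,0,-.2,-.4,-.5]:/; s/^for t in.*/for t in [.2,.4,.6,.8,1.1]:/' q.py; python3 q.py
```

```text
[ 0.5232 -0.0938  0.1895] 23.1 f [-0.4 -0.8  2. ] t [-0.   -0.13  0.05] w 28.0
wrist bar_mouth [(0.83, [259.0, 175.0]), (0.29, [259.0, 175.0])]
wrist stub_root [(0.63, [260.0, 174.0])]
wrist stub_tip [(0.71, [261.0, 179.0])]
scene bar_mouth [(0.51, [386.0, 223.0]), (0.5, [237.0, 173.0])]
scene stub_root [(0.55, [238.0, 177.0]), (0.55, [247.0, 182.0])]
scene stub_tip [(0.58, [235.0, 168.0])]
side bar_mouth [(0.92, [245.0, 208.0])]
side stub_root [(0.4, [240.0, 208.0])]
side stub_tip [(0.4, [245.0, 202.0])]
0.4 [ 0.525 -0.045  0.093] [[259.0, 132.0], [248.0, 175.0], [241.0, 199.0]]
0.2 [ 0.524 -0.069  0.086] [[259.0, 158.0], [241.0, 176.0], [242.0, 207.0]]
0 [ 0.523 -0.094  0.083] [[259.0, 183.0], [234.0, 176.0], [243.0, 214.0]]
-0.2 [ 0.522 -0.119  0.086] [[259.0, 210.0], [227.0, 175.0], [244.0, 220.0]]
-0.4 [ 0.521 -0.142  0.093] [[259.0, 236.0], [220.0, 174.0], [245.0, 225.0]]
-0.5 [ 0.521 -0.154  0.099] [[259.0, 249.0], [217.0, 173.0], [246.0, 227.0]]
toggle 0.2 [ 0.524 -0.087  0.079] [[259.0, 175.0], [236.0, 177.0], [243.0, 213.0]]
toggle 0.4 [ 0.524 -0.077  0.083] [[259.0, 166.0], [239.0, 176.0], [243.0, 210.0]]
toggle 0.6 [ 0.524 -0.066  0.085] [[259.0, 154.0], [242.0, 176.0], [242.0, 206.0]]
toggle 0.8 [ 0.525 -0.055  0.085] [[259.0, 142.0], [245.0, 177.0], [242.0, 204.0]]
toggle 1.1 [ 0.525 -0.04   0.08 ] [[259.0, 124.0], [250.0, 177.0], [241.0, 201.0]]
```

>>> move_arm --motion '[{"tx":0.0118,"ty":0,"tz":-0.002,"twist":0},{"tx":0.0164,"ty":0,"tz":-0.001,"twist":0},{"tx":0.0163,"ty":0,"tz":0.0004,"twist":0},{"tx":0.0163,"ty":0,"tz":0.0019,"twist":0},{"tx":0.016,"ty":0,"tz":0.0034,"twist":0},{"tx":0,"ty":0,"tz":0,"twist":0}]'

```text
clock: 24.3
position: [0.5258, -0.019, 0.1863]
ee_rot: [2.26, 2.18, -0.0]
force: [0.6, -0.6, 5.1]
width: 0.3
gripper_force: 25.0
```

```bash
python3 q.py
```

```text
[ 0.5258 -0.019   0.1863] 24.3 f [ 0.6 -0.6  5.1] t [-0.03 -0.47  0.04] w 27.6
wrist bar_mouth [(0.73, [260.0, 236.0])]
wrist stub_root [(0.67, [261.0, 231.0])]
wrist stub_tip [(0.58, [261.0, 234.0])]
scene bar_mouth [(0.73, [269.0, 187.0]), (0.63, [241.0, 176.0])]
scene stub_root [(0.55, [245.0, 173.0])]
scene stub_tip [(0.63, [244.0, 168.0])]
side bar_mouth [(0.66, [241.0, 206.0])]
side stub_root [(0.59, [242.0, 219.0])]
side stub_tip [(0.64, [238.0, 196.0])]
0.4 [0.527 0.03  0.09 ] [[259.0, 134.0], [270.0, 177.0], [238.0, 182.0]]
0.2 [0.527 0.006 0.083] [[259.0, 160.0], [263.0, 178.0], [239.0, 189.0]]
0 [ 0.526 -0.019  0.08 ] [[259.0, 185.0], [256.0, 178.0], [240.0, 196.0]]
-0.2 [ 0.525 -0.044  0.083] [[259.0, 211.0], [249.0, 177.0], [241.0, 201.0]]
-0.4 [ 0.524 -0.068  0.09 ] [[259.0, 237.0], [242.0, 175.0], [242.0, 206.0]]
-0.5 [ 0.524 -0.079  0.096] [[259.0, 250.0], [238.0, 174.0], [243.0, 207.0]]
toggle 0.2 [ 0.524 -0.087  0.079] [[259.0, 250.0], [236.0, 177.0], [243.0, 213.0]]
toggle 0.4 [ 0.524 -0.077  0.083] [[259.0, 243.0], [239.0, 176.0], [243.0, 210.0]]
toggle 0.6 [ 0.524 -0.066  0.085] [[259.0, 234.0], [242.0, 176.0], [242.0, 206.0]]
toggle 0.8 [ 0.525 -0.055  0.085] [[259.0, 223.0], [245.0, 177.0], [242.0, 204.0]]
toggle 1.1 [ 0.525 -0.04   0.08 ] [[259.0, 206.0], [250.0, 177.0], [241.0, 201.0]]
```

```bash
ls pics|grep q_
python3 - <<'E'
from h import *
p,r,s=tcp();M=r.as_matrix();G=p-.019*M[:,2];n=M[:,1];piv=np.array([.5245,-.062,.03])
t="24.30"
a=cv2.imread(f"pics/q_scene_{t}.png");b=cv2.imread(f"pics/q_side_{t}.png");w=cv2.imread(f"pics/q_wrist_{t}.png")
for c,im in [("scene",a),("side",b)]:
    hsv=cv2.cvtColor(im,cv2.COLOR_BGR2HSV);m=cv2.inRange(hsv,(18,90,80),(35,255,255))
    k,l,st,ce=cv2.connectedComponentsWithStats(m)
    for i in range(1,k):
        if np.linalg.norm(ce[i]-proj(c,G))<60:
            o,d=ray(c,ce[i]);off=.014 if c=="scene" else 0
            h=o+d*(n@(G+n*off-o))/(n@d)-piv;print(c,st[i],ce[i].round(1),"rel pivot fx %.3f z %.3f"%(h@M[:,0],h[2]))
print("G rel",((G-piv)@M[:,0]).round(3),(G-piv)[2].round(3))
u,v=proj("scene",[.52,-.05,.12]).astype(int);A=cv2.resize(a[v-30:v+30,u-40:u+40],(400,300),interpolation=3)
u,v=proj("side",[.52,-.05,.12]).astype(int);B=cv2.resize(b[v-30:v+30,u-40:u+40],(400,300),interpolation=3)
W=cv2.resize(w[100:300,170:350],(270,300),interpolation=3)
o=np.zeros((600,670,3),np.uint8);o[:300,:400]=A;o[300:,:400]=B;o[:300,400:]=W;cv2.imwrite("pics/c7.png",o)
E
```

```text
q_scene_19.80.png
q_scene_20.90.png
q_scene_21.90.png
q_scene_23.10.png
q_scene_24.30.png
q_side_19.80.png
q_side_20.90.png
q_side_21.90.png
q_side_23.10.png
q_side_24.30.png
q_wrist_19.80.png
q_wrist_20.90.png
q_wrist_21.90.png
q_wrist_23.10.png
q_wrist_24.30.png
scene [247 139   1   1   1] [247. 139.] rel pivot fx 0.015 z 0.284
scene [251 147   1   3   3] [251. 148.] rel pivot fx 0.027 z 0.239
scene [262 149   1   1   1] [262. 149.] rel pivot fx 0.061 z 0.237
scene [262 151   1   2   2] [262.  151.5] rel pivot fx 0.062 z 0.224
scene [246 154   1   2   2] [246.  154.5] rel pivot fx 0.011 z 0.204
scene [265 155   2   2   2] [265.5 155.5] rel pivot fx 0.073 z 0.203
scene [252 185   2   2   3] [252.7 185.7] rel pivot fx 0.033 z 0.019
side [249 139   7   4  23] [252.  140.3] rel pivot fx -0.174 z 0.449
side [227 153   4   1   4] [228.5 153. ] rel pivot fx 0.498 z -0.175
side [224 156   1   1   1] [224. 156.] rel pivot fx 0.882 z -0.536
side [236 159  11   5  42] [240.8 161.3] rel pivot fx 0.021 z 0.215
side [236 180  12   4  44] [241.5 181.4] rel pivot fx 0.007 z 0.150
G rel 0.042 0.175
```

View pics/c7.png

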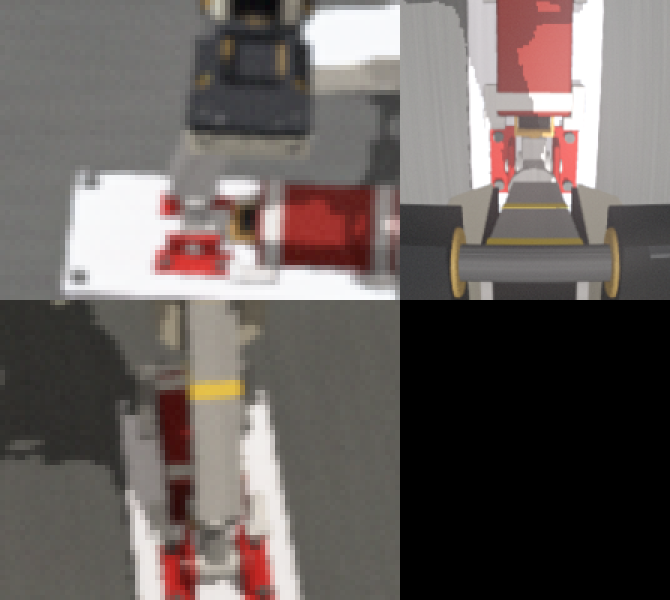

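>>> move_arm --motion '[{"tx":0.0177,"ty":0,"tz":0.0037,"twist":0},{"tx":0.0152,"ty":0,"tz":0.0062,"twist":0},{"tx":0.0114,"ty":0,"tz":0.0057,"twist":0},{"tx":0,"ty":0,"tz":0,"twist":0},{"tx":0,"ty":0,"tz":0,"twist":0}]'

```text
clock: 25.4
position: [0.5272, 0.0251, 0.1706]
ee_rot: [-2.261, -2.179, -0.001]
force: [1.1, 4.3, 1.9]
width: 0.301
gripper_force: 25.0
```

```bash
sed -i 's/\[.4,.2,0,-.2,-.4,-.5\]/[-.3,-.4,-.5,-.6,-.7]/' q.py; python3 q.py
```

```text
[0.5272 0.0251 0.1706] 25.4 f [1.1 4.3 1.9] t [ 1.2  -0.49  0.05] w 27.7
wrist bar_mouth []
wrist stub_root [(0.87, [262.0, 266.0])]
wrist stub_tip [(0.73, [261.0, 211.0])]
scene bar_mouth [(0.56, [249.0, 176.0]), (0.45, [175.0, 165.0])]
scene stub_root [(0.4, [250.0, 173.0])]
scene stub_tip [(0.53, [255.0, 170.0]), (0.49, [175.0, 167.0])]
side bar_mouth [(0.61, [246.0, 198.0]), (0.6, [231.0, 305.0])]
side stub_root [(0.54, [237.0, 198.0]), (0.23, [286.0, 152.0])]
side stub_tip []
-0.3 [ 0.526 -0.012  0.07 ] [[259.0, 224.0], [258.0, 179.0], [240.0, 196.0]]
-0.4 [ 0.525 -0.024  0.074] [[259.0, 237.0], [255.0, 178.0], [240.0, 198.0]]
-0.5 [ 0.525 -0.035  0.08 ] [[259.0, 250.0], [251.0, 177.0], [241.0, 200.0]]
-0.6 [ 0.525 -0.046  0.086] [[259.0, 263.0], [248.0, 176.0], [241.0, 201.0]]
-0.7 [ 0.524 -0.055  0.094] [[259.0, 277.0], [245.0, 175.0], [242.0, 202.0]]
toggle 0.2 [ 0.524 -0.087  0.079] [[260.0, 294.0], [236.0, 177.0], [243.0, 213.0]]
toggle 0.4 [ 0.524 -0.077  0.083] [[260.0, 288.0], [239.0, 176.0], [243.0, 210.0]]
toggle 0.6 [ 0.524 -0.066  0.085] [[260.0, 281.0], [242.0, 176.0], [242.0, 206.0]]
toggle 0.8 [ 0.525 -0.055  0.085] [[260.0, 271.0], [245.0, 177.0], [242.0, 204.0]]
toggle 1.1 [ 0.525 -0.04   0.08 ] [[260.0, 255.0], [250.0, 177.0], [241.0, 201.0]]
```

>>> move_arm --motion '[{"tx":0.007,"ty":0,"tz":0.0035,"twist":0},{"tx":0.005,"ty":0,"tz":0.003,"twist":0},{"tx":0,"ty":0,"tz":0,"twist":0},{"tx":0,"ty":0,"tz":0,"twist":0}]'

```text
clock: 26.4
position: [0.5277, 0.0365, 0.1641]
ee_rot: [-2.263, -2.179, -0.001]
force: [1.4, 4.6, 2.1]
width: 0.302
gripper_force: 25.0
```

```bash
python3 q.py
```

```text
[0.5277 0.0365 0.1641] 26.4 f [1.4 4.6 2.1] t [ 1.35 -0.46  0.06] w 27.8
wrist bar_mouth []
wrist stub_root []
wrist stub_tip []
scene bar_mouth [(0.67, [250.0, 175.0]), (0.25, [384.0, 221.0])]
scene stub_root [(0.58, [252.0, 177.0])]
scene stub_tip [(0.45, [261.0, 171.0]), (0.41, [395.0, 170.0])]
side bar_mouth [(0.87, [242.0, 199.0])]
side stub_root [(0.63, [239.0, 198.0])]
side stub_tip []
-0.3 [ 0.526 -0.     0.064] [[259.0, 225.0], [261.0, 180.0], [240.0, 195.0]]
-0.4 [ 0.526 -0.012  0.068] [[259.0, 238.0], [258.0, 180.0], [240.0, 197.0]]
-0.5 [ 0.525 -0.023  0.073] [[259.0, 251.0], [255.0, 179.0], [240.0, 198.0]]
-0.6 [ 0.525 -0.034  0.08 ] [[259.0, 264.0], [252.0, 177.0], [241.0, 199.0]]
-0.7 [ 0.525 -0.044  0.087] [[259.0, 277.0], [249.0, 176.0], [241.0, 200.0]]
toggle 0.2 [ 0.524 -0.087  0.079] [[260.0, 306.0], [236.0, 177.0], [243.0, 213.0]]
toggle 0.4 [ 0.524 -0.077  0.083] [[260.0, 301.0], [239.0, 176.0], [243.0, 210.0]]
toggle 0.6 [ 0.524 -0.066  0.085] [[260.0, 294.0], [242.0, 176.0], [242.0, 206.0]]
toggle 0.8 [ 0.525 -0.055  0.085] [[260.0, 285.0], [245.0, 177.0], [242.0, 204.0]]
toggle 1.1 [ 0.525 -0.04   0.08 ] [[260.0, 269.0], [250.0, 177.0], [241.0, 201.0]]
```

>>> move_arm --motion '[{"tx":0.006,"ty":0,"tz":0.002,"twist":0},{"tx":0.006,"ty":0,"tz":0.002,"twist":0},{"tx":0,"ty":0,"tz":0,"twist":0},{"tx":0,"ty":0,"tz":0,"twist":0}]'

```text
clock: 27.4
position: [0.5271, 0.0476, 0.1593]
ee_rot: [-2.263, -2.178, 0.004]
force: [-2.2, -3.6, -1.0]
width: 0.308
gripper_force: 25.0
```

```bash
python3 q.py
python3 - <<'E'
from h import *
p,r,s=tcp();M=r.as_matrix();G=p-.019*M[:,2]
im=arm.get_image("side");hsv=cv2.cvtColor(im,cv2.COLOR_RGB2HSV);m=cv2.inRange(hsv,(18,90,80),(35,255,255))
k,l,st,ce=cv2.connectedComponentsWithStats(m)
for i in range(1,k):
    if st[i][4]>15 and np.linalg.norm(ce[i]-proj("side",G))<70: print(st[i],ce[i].round(1))
n=M[:,1];ax=M[:,0]
# side px of bar points at distance along axis for tilts
for th in [-.4,-.5,-.6,-.7]:
    print(th,[proj("side",G+d*(np.sin(th)*ax*-1*-1-np.cos(th)*np.array([0,0,1]))-0).round(0).tolist() for d in (.125,.09,.04,-.03,-.045)])
E
```

```text
[0.5271 0.0476 0.1593] 27.4 f [-2.2 -3.6 -1. ] t [-0.79  0.33 -0.11] w 28.3
wrist bar_mouth []
wrist stub_root []
wrist stub_tip []
scene bar_mouth [(0.53, [249.0, 177.0])]
scene stub_root [(0.62, [250.0, 174.0]), (0.56, [251.0, 173.0])]
scene stub_tip [(0.41, [257.0, 168.0])]
side bar_mouth []
side stub_root [(0.51, [240.0, 200.0])]
side stub_tip []
-0.3 [0.526 0.011 0.059] [[258.0, 225.0], [264.0, 181.0], [239.0, 193.0]]
-0.4 [ 0.525 -0.001  0.063] [[258.0, 238.0], [261.0, 180.0], [239.0, 195.0]]
-0.5 [ 0.525 -0.012  0.069] [[258.0, 251.0], [258.0, 179.0], [240.0, 197.0]]
-0.6 [ 0.524 -0.023  0.075] [[258.0, 264.0], [255.0, 178.0], [240.0, 198.0]]
-0.7 [ 0.524 -0.033  0.083] [[258.0, 277.0], [252.0, 177.0], [240.0, 199.0]]
toggle 0.2 [ 0.524 -0.087  0.079] [[260.0, 317.0], [236.0, 177.0], [243.0, 213.0]]
toggle 0.4 [ 0.524 -0.077  0.083] [[260.0, 312.0], [239.0, 176.0], [243.0, 210.0]]
toggle 0.6 [ 0.524 -0.066  0.085] [[260.0, 305.0], [242.0, 176.0], [242.0, 206.0]]
toggle 0.8 [ 0.525 -0.055  0.085] [[260.0, 297.0], [245.0, 177.0], [242.0, 204.0]]
toggle 1.1 [ 0.525 -0.04   0.08 ] [[260.0, 281.0], [250.0, 177.0], [241.0, 201.0]]
[246 131   7   4  23] [249.  132.7]
[233 149  12   3  34] [238.2 150. ]
[234 169  12   5  44] [239.3 171.2]
-0.4 [[240.0, 195.0], [239.0, 185.0], [238.0, 170.0], [237.0, 148.0], [237.0, 143.0]]
-0.5 [[240.0, 196.0], [239.0, 186.0], [238.0, 170.0], [237.0, 148.0], [236.0, 143.0]]
-0.6 [[240.0, 198.0], [240.0, 186.0], [238.0, 170.0], [237.0, 147.0], [236.0, 142.0]]
-0.7 [[241.0, 198.0], [240.0, 187.0], [238.0, 171.0], [237.0, 147.0], [236.0, 142.0]]
```

>>> move_arm --motion '[{"tx":-0.005,"ty":0,"tz":-0.002,"twist":0},{"tx":0,"ty":0,"tz":0,"twist":0},{"tx":0.0041,"ty":0,"tz":-0.0091,"twist":0},{"tx":0.0041,"ty":0,"tz":-0.0091,"twist":0},{"tx":0,"ty":0,"tz":0,"twist":0}]'

```text
clock: 28.55
position: [0.5293, 0.0535, 0.1822]
ee_rot: [2.26, 2.18, 0.005]
force: [0.3, 0.5, -3.1]
width: 0.301
gripper_force: 25.0
```

>>> move_arm --motion '[{"tx":0.0041,"ty":0,"tz":-0.0091,"twist":0},{"tx":0.0041,"ty":0,"tz":-0.0091,"twist":0},{"tx":0,"ty":0,"tz":0,"twist":0}]'

```text
clock: 28.85
position: [0.5294, 0.0611, 0.2001]
ee_rot: [2.261, 2.179, 0.004]
force: [-0.5, -0.3, -3.3]
width: 0.307
gripper_force: 25.0
```

>>> move_arm --motion '[{"tx":0.0045,"ty":0,"tz":-0.009,"twist":0},{"tx":0.0045,"ty":0,"tz":-0.009,"twist":0},{"tx":0.0045,"ty":0,"tz":-0.009,"twist":0},{"tx":0.0045,"ty":0,"tz":-0.009,"twist":0},{"tx":0,"ty":0,"tz":-0.03,"twist":0},{"tx":0,"ty":0,"tz":-0.03,"twist":0},{"tx":0,"ty":0,"tz":0,"twist":0},{"tx":0,"ty":0,"tz":0,"twist":0}]'

```text
clock: 29.65
position: [0.5294, 0.0781, 0.295]
ee_rot: [2.262, 2.178, 0.001]
force: [-0.3, -0.6, -4.3]
width: 0.301
gripper_force: 25.0
```

```bash
python3 q.py
python3 - <<'E'
from h import *
print([(round(d["conf"],2),(np.array(d["point"])*WH).round().tolist()) for d in arm.place_of("side","workpiece")])
E
```

```text
[0.5294 0.0781 0.295 ] 29.65 f [-0.3 -0.6 -4.3] t [ 0.08 -0.11 -0.01] w 27.7
wrist bar_mouth [(0.59, [257.0, 250.0])]
wrist stub_root [(0.86, [259.0, 247.0])]
wrist stub_tip [(0.63, [259.0, 248.0])]
scene bar_mouth [(0.61, [259.0, 152.0])]
scene stub_root [(0.58, [249.0, 174.0]), (0.2, [253.0, 191.0])]
scene stub_tip [(0.49, [257.0, 170.0]), (0.33, [396.0, 169.0])]
side bar_mouth [(0.69, [240.0, 160.0])]
side stub_root [(0.62, [240.0, 200.0])]
side stub_tip [(0.76, [241.0, 183.0]), (0.28, [254.0, 122.0])]
-0.3 [0.528 0.041 0.195] [[259.0, 225.0], [275.0, 159.0], [238.0, 155.0]]
-0.4 [0.528 0.029 0.199] [[259.0, 238.0], [271.0, 158.0], [238.0, 157.0]]
-0.5 [0.527 0.018 0.204] [[259.0, 251.0], [268.0, 157.0], [239.0, 158.0]]
-0.6 [0.527 0.008 0.211] [[259.0, 264.0], [264.0, 156.0], [239.0, 159.0]]
-0.7 [ 0.526 -0.002  0.218] [[259.0, 277.0], [261.0, 154.0], [239.0, 159.0]]
toggle 0.2 [ 0.524 -0.087  0.079] [[260.0, 272.0], [236.0, 177.0], [243.0, 213.0]]
toggle 0.4 [ 0.524 -0.077  0.083] [[260.0, 268.0], [239.0, 176.0], [243.0, 210.0]]
toggle 0.6 [ 0.524 -0.066  0.085] [[260.0, 262.0], [242.0, 176.0], [242.0, 206.0]]
toggle 0.8 [ 0.525 -0.055  0.085] [[260.0, 256.0], [245.0, 177.0], [242.0, 204.0]]
toggle 1.1 [ 0.525 -0.04   0.08 ] [[260.0, 244.0], [250.0, 177.0], [241.0, 201.0]]
[(0.87, [174.0, 135.0]), (0.75, [189.0, 200.0]), (0.66, [239.0, 199.0]), (0.64, [179.0, 165.0]), (0.51, [240.0, 200.0])]
```

>>> move_arm --motion '[{"tx":-0.0407,"ty":-0.0079,"tz":0,"twist":0},{"tx":-0.0407,"ty":-0.0079,"tz":0,"twist":0},{"tx":-0.0407,"ty":-0.0079,"tz":0,"twist":0},{"tx":-0.0407,"ty":-0.0079,"tz":0,"twist":0},{"tx":-0.0407,"ty":-0.0079,"tz":0,"twist":0},{"tx":-0.0407,"ty":-0.0079,"tz":0,"twist":0},{"tx":-0.0407,"ty":-0.0079,"tz":0,"twist":0},{"tx":-0.0407,"ty":-0.0079,"tz":0,"twist":0},{"tx":0,"ty":0,"tz":0,"twist":0}]'

```text
clock: 31.2
position: [0.4512, -0.2522, 0.2939]
ee_rot: [2.273, 2.168, -0.005]
force: [0.0, 0.5, -4.6]
width: 0.3
gripper_force: 25.0
```

>>> move_arm --motion '[{"tx":0,"ty":0,"tz":0,"twist":0},{"tx":0,"ty":0,"tz":0,"twist":0},{"tx":0,"ty":0,"tz":0,"twist":0},{"tx":0,"ty":0,"tz":0,"twist":0}]' --squeeze 6

```text
clock: 31.6
position: [0.4542, -0.2441, 0.2946]
ee_rot: [2.261, 2.181, 0.0]
force: [0.4, -0.5, -3.4]
width: 0.304
gripper_force: 6.0
```

```bash
sed -i 's/\[-.3,-.4,-.5,-.6,-.7\]/[0,-.2,-.4,-.5,-.6,-.7]/' q.py; python3 q.py | grep -v toggle
```

```text
[ 0.4542 -0.2441  0.2946] 31.6 f [ 0.4 -0.5 -3.4] t [ 0.03 -0.09 -0.02] w 28.0
wrist bar_mouth [(0.57, [260.0, 215.0])]
wrist stub_root [(0.96, [311.0, 5.0]), (0.42, [259.0, 212.0])]
wrist stub_tip []
scene bar_mouth [(0.46, [180.0, 139.0])]
scene stub_root [(0.72, [251.0, 175.0])]
scene stub_tip [(0.65, [261.0, 169.0]), (0.35, [395.0, 167.0])]
side bar_mouth [(0.96, [230.0, 242.0])]
side stub_root [(0.59, [242.0, 201.0])]
side stub_tip []
0 [ 0.454 -0.244  0.189] [[259.0, 185.0], [189.0, 141.0], [225.0, 237.0]]
-0.2 [ 0.453 -0.269  0.191] [[260.0, 211.0], [182.0, 140.0], [226.0, 245.0]]
-0.4 [ 0.452 -0.293  0.198] [[260.0, 237.0], [174.0, 138.0], [227.0, 251.0]]
-0.5 [ 0.452 -0.304  0.204] [[260.0, 250.0], [171.0, 137.0], [227.0, 254.0]]
-0.6 [ 0.452 -0.315  0.21 ] [[260.0, 263.0], [167.0, 136.0], [228.0, 256.0]]
-0.7 [ 0.451 -0.325  0.218] [[260.0, 276.0], [164.0, 134.0], [228.0, 258.0]]
```

>>> move_arm --motion '[{"tx":-0.029,"ty":0,"tz":0,"twist":0},{"tx":-0.029,"ty":0,"tz":0,"twist":0},{"tx":0,"ty":0,"tz":0.04,"twist":0},{"tx":0,"ty":0,"tz":0.04,"twist":0},{"tx":0,"ty":0,"tz":0.03,"twist":0},{"tx":0,"ty":0,"tz":0,"twist":0},{"tx":0,"ty":0,"tz":0,"twist":0}]' --squeeze 7

```text
clock: 32.9
position: [0.4518, -0.3031, 0.1851]
ee_rot: [-2.263, -2.179, -0.0]
force: [0.7, 0.8, -2.2]
width: 0.306
gripper_force: 7.0
```

```bash
sed -i 's/\[0,-.2,-.4,-.5,-.6,-.7\]/[.1,0,-.1,-.2,-.3]/' q.py; python3 q.py | grep -v toggle
python3 - <<'E'
from h import *
for z in (.06,.006): print([proj(c,[.451,-.323,z]).round(0).tolist() for c in ["wrist","scene","side"]])
E
```

```text
[ 0.4518 -0.3031  0.1851] 32.9 f [ 0.7  0.8 -2.2] t [-0.03 -0.12  0.01] w 28.1
wrist bar_mouth [(0.91, [260.0, 208.0])]
wrist stub_root []
wrist stub_tip []
scene bar_mouth [(0.44, [168.0, 156.0])]
scene stub_root [(0.62, [251.0, 175.0])]
scene stub_tip [(0.54, [257.0, 170.0])]
side bar_mouth [(0.69, [231.0, 289.0])]
side stub_root []
side stub_tip [(0.65, [240.0, 212.0]), (0.62, [244.0, 220.0])]
0.1 [ 0.452 -0.291  0.08 ] [[259.0, 173.0], [180.0, 159.0], [228.0, 277.0]]
0 [ 0.452 -0.303  0.079] [[259.0, 186.0], [176.0, 159.0], [229.0, 281.0]]
-0.1 [ 0.451 -0.316  0.08 ] [[259.0, 199.0], [173.0, 159.0], [229.0, 285.0]]
-0.2 [ 0.451 -0.328  0.082] [[259.0, 212.0], [169.0, 158.0], [230.0, 289.0]]
-0.3 [ 0.45  -0.34   0.085] [[259.0, 225.0], [166.0, 158.0], [230.0, 293.0]]
[[259.0, 200.0], [172.0, 162.0], [230.0, 292.0]]
[[259.0, 185.0], [174.0, 170.0], [230.0, 302.0]]
```

>>> move_arm --motion '[{"tx":0,"ty":0,"tz":0.02,"twist":0},{"tx":0,"ty":0,"tz":0.015,"twist":0},{"tx":0,"ty":0,"tz":0.015,"twist":0},{"tx":0,"ty":0,"tz":0,"twist":0},{"tx":0,"ty":0,"tz":0,"twist":0}]'

```text
clock: 34.0
position: [0.4517, -0.3031, 0.1346]
ee_rot: [-2.263, -2.179, -0.0]
force: [1.0, -0.0, -3.4]
width: 0.306
gripper_force: 7.0
```

>>> move_arm --motion '[{"tx":-0.01,"ty":0,"tz":0,"twist":0},{"tx":-0.01,"ty":0,"tz":0,"twist":0},{"tx":-0.006,"ty":0,"tz":0,"twist":0},{"tx":0,"ty":0,"tz":0.01,"twist":0},{"tx":0,"ty":0,"tz":0.009,"twist":0},{"tx":0,"ty":0,"tz":0,"twist":0},{"tx":0,"ty":0,"tz":0,"twist":0}]'

```text
clock: 34.7
position: [0.4502, -0.3285, 0.1148]
ee_rot: [-2.261, -2.179, 0.0]
force: [0.0, 0.4, -4.0]
width: 0.302
gripper_force: 7.0
```

```bash
python3 q.py | grep -v toggle
```

```text
[ 0.4502 -0.3285  0.1148] 34.7 f [ 0.   0.4 -4. ] t [-0.01 -0.12  0.02] w 27.8
wrist bar_mouth [(0.78, [260.0, 184.0])]
wrist stub_root []
wrist stub_tip []
scene bar_mouth [(0.45, [174.0, 169.0])]
scene stub_root [(0.62, [251.0, 174.0])]
scene stub_tip [(0.49, [256.0, 168.0])]
side bar_mouth [(0.74, [231.0, 297.0])]
side stub_root []
side stub_tip []
0.1 [ 0.451 -0.316  0.009] [[259.0, 172.0], [175.0, 170.0], [230.0, 299.0]]
0 [ 0.45  -0.329  0.009] [[259.0, 185.0], [172.0, 169.0], [230.0, 303.0]]
-0.1 [ 0.45  -0.341  0.009] [[259.0, 198.0], [169.0, 169.0], [230.0, 307.0]]
-0.2 [ 0.449 -0.353  0.011] [[259.0, 211.0], [165.0, 169.0], [231.0, 311.0]]
-0.3 [ 0.449 -0.365  0.014] [[259.0, 224.0], [162.0, 168.0], [231.0, 315.0]]
```

>>> move_arm --motion '[{"tx":0.003,"ty":0,"tz":0.002,"twist":0},{"tx":0,"ty":0,"tz":0.002,"twist":0},{"tx":0,"ty":0,"tz":0.001,"twist":0},{"tx":0,"ty":0,"tz":0,"twist":0},{"tx":0,"ty":0,"tz":0,"twist":0}]'

```text
clock: 35.8
position: [0.4512, -0.3262, 0.1114]
ee_rot: [2.262, 2.178, -0.0]
force: [-1.3, 0.8, 6.4]
width: 0.304
gripper_force: 7.0
```

>>> move_arm --motion '[{"tx":0,"ty":0,"tz":0,"twist":0},{"tx":0,"ty":0,"tz":0,"twist":0},{"tx":0,"ty":0,"tz":0,"twist":0},{"tx":0,"ty":0,"tz":0,"twist":0},{"tx":0,"ty":0,"tz":0,"twist":0}]' --gripper -0.4

```text
clock: 36.3
position: [0.4507, -0.3261, 0.1104]
ee_rot: [-2.263, -2.179, -0.0]
force: [0.0, 1.1, -0.1]
width: 0.677
gripper_force: 0.0
```

>>> move_arm --motion '[{"tx":0,"ty":0,"tz":-0.02,"twist":0},{"tx":0,"ty":0,"tz":-0.04,"twist":0},{"tx":0,"ty":0,"tz":-0.05,"twist":0},{"tx":0,"ty":0,"tz":-0.05,"twist":0},{"tx":0,"ty":0,"tz":-0.03,"twist":0},{"tx":-0.04,"ty":0,"tz":0,"twist":0},{"tx":-0.03,"ty":0,"tz":0,"twist":0},{"tx":0,"ty":0,"tz":0,"twist":0},{"tx":0,"ty":0,"tz":0,"twist":0}]'

```text
clock: 37.2
position: [0.4477, -0.3963, 0.2999]
ee_rot: [-2.264, -2.177, -0.0]
force: [-0.1, 0.9, 0.3]
width: 0.697
gripper_force: 0.0
```

Run:
```python
from h import *
p,r,s=tcp();print(p,s["clock"],s["force"])
for c in ["wrist","scene","side"]:
    im=arm.get_image(c);cv2.imwrite(f"pics/f_{c}.png",im[:,:,::-1])
    for n in ["bar","bar_mouth","stub_root","stub_tip","workpiece","holder_floor"]:
        print(c,n,[(round(d["conf"],2),(np.array(d["point"])*WH).round().tolist()) for d in arm.place_of(c,n)][:5])
print([proj("wrist",[.4505,-.323,z]).round(0).tolist() for z in (.006,.176)])
# dark plug / bright rim of the bar top in the wrist image near its expected place
im=cv2.imread("pics/f_wrist.png");hsv=cv2.cvtColor(im,cv2.COLOR_BGR2HSV);u,v=proj("wrist",[.4505,-.323,.176]).astype(int)
m=cv2.inRange(hsv,(0,0,0),(180,255,70));k,l,st,ce=cv2.connectedComponentsWithStats(m[v-30:v+30,u-30:u+30].copy())
for i in range(1,k):
    if st[i][4]>40: print("dark",st[i],(ce[i]+[u-30,v-30]).round(1),at_z("wrist",ce[i]+[u-30,v-30],.176).round(4))
m=cv2.inRange(hsv,(100,120,60),(125,255,255));y,x=np.nonzero(m[v-45:v+45,u-45:u+45]);print("blue ctr",(x.min()+x.max())/2+u-45,(y.min()+y.max())/2+v-45, x.ptp() if hasattr(x,'ptp') else x.max()-x.min(),at_z("wrist",[(x.min()+x.max())/2+u-45,(y.min()+y.max())/2+v-45],.006).round(4))
```

```text
[ 0.44770427 -0.39632664  0.29988114] 37.2 [-0.08207054  0.88979751  0.26842472]
wrist bar [(0.78, [262.0, 102.0])]
wrist bar_mouth []
wrist stub_root []
wrist stub_tip []
wrist workpiece []
wrist holder_floor [(0.67, [260.0, 104.0])]
scene bar [(0.5, [174.0, 168.0]), (0.15, [340.0, 244.0])]
scene bar_mouth [(0.62, [176.0, 167.0]), (0.49, [247.0, 176.0])]
scene stub_root [(0.75, [272.0, 186.0]), (0.66, [247.0, 172.0])]
scene stub_tip [(0.74, [258.0, 170.0])]
scene workpiece [(0.94, [270.0, 150.0]), (0.85, [365.0, 146.0]), (0.69, [272.0, 188.0]), (0.56, [326.0, 152.0])]
scene holder_floor [(0.61, [175.0, 166.0])]
side bar [(0.79, [231.0, 298.0])]
side bar_mouth [(0.85, [231.0, 298.0])]
side stub_root []
side stub_tip []
side workpiece [(0.93, [190.0, 201.0]), (0.78, [179.0, 162.0]), (0.66, [232.0, 380.0]), (0.45, [173.0, 139.0])]
side holder_floor [(0.7, [230.0, 301.0])]
[[259.0, 104.0], [259.0, 106.0]]
blue ctr 259.0 104.0 60 [ 0.4507 -0.323   0.006 ]
```

Run:
```python
from h import *
piv=np.array([.5245,-.062,.03]);a=np.array([.038,.999,0])
for t in (.9,1,1.1,1.2):
    l=t-.68;q=piv+.108*(np.sin(l)*a+np.array([0,0,np.cos(l)]));q2=piv+.055*(np.sin(l)*a+np.array([0,0,np.cos(l)]));print(t,proj("scene",q).round(1),proj("scene",q2).round(1))
im=cv2.imread("pics/f_wrist.png");g=cv2.cvtColor(im,cv2.COLOR_BGR2HSV)
sub=cv2.inRange(g[70:140,225:295],(0,0,0),(180,90,255));
# non-blue blob inside foot
k,l,st,ce=cv2.connectedComponentsWithStats(sub)
for i in range(1,k):
    if st[i][4]>60: print(st[i],(ce[i]+[225,70]).round(1),at_z("wrist",ce[i]+[225,70],.176).round(4))
# orange band on the stub in scene, red of workpiece
s=cv2.imread("pics/f_scene.png");h=cv2.cvtColor(s,cv2.COLOR_BGR2HSV)
for n,lo,hi in [("orange",(6,150,120),(16,255,255)),("yellow",(22,120,90),(34,255,255))]:
    m=cv2.inRange(h,lo,hi);k,l,st,ce=cv2.connectedComponentsWithStats(m)
    print(n,[(ce[i].round(1).tolist(),int(st[i][4])) for i in range(1,k) if 150<ce[i][0]<300 and 130<ce[i][1]<210])
m=((s[:,:,2]>80)&(s[:,:,1]<60)&(s[:,:,0]<60)).astype(np.uint8);k,l,st,ce=cv2.connectedComponentsWithStats(m)
print("red",[(ce[i].round(1).tolist(),st[i].tolist()) for i in range(1,k) if st[i][4]>20], proj("scene",[.5292,.0335,.056]))
```

```text
0.9 [250.2 168.5] [246.9 176.7]
1 [253.3 169.2] [248.4 177. ]
1.1 [256.3 169.9] [249.9 177.4]
1.2 [259.1 170.9] [251.3 177.9]
[   0    0   70   70 1416] [259.6 106.8] [ 0.4513 -0.3238  0.176 ]
[  19   12   32   32 1004] [259.7  97.4] [ 0.4518 -0.3148  0.176 ]
orange [([253.0, 173.5], 2)]
yellow [([166.4, 147.3], 12), ([170.3, 158.4], 12)]
red [([22.7, 1.6], [14, 0, 20, 6, 57]), ([51.3, 1.0], [43, 0, 17, 3, 49]), ([71.9, 1.6], [62, 0, 17, 8, 54]), ([145.5, 24.9], [129, 0, 31, 42, 758]), ([197.0, 20.8], [155, 0, 85, 43, 3204]), ([279.5, 8.5], [270, 0, 17, 22, 264]), ([331.4, 21.1], [289, 0, 90, 45, 3606]), ([396.4, 21.6], [370, 0, 56, 45, 1875]), ([429.2, 22.0], [414, 0, 31, 46, 598]), ([444.3, 26.3], [429, 0, 35, 63, 856]), ([91.5, 40.3], [85, 32, 13, 20, 118]), ([30.5, 124.8], [26, 121, 10, 8, 59]), ([54.3, 125.3], [50, 122, 9, 8, 54]), ([270.9, 184.0], [263, 176, 17, 17, 247]), ([243.9, 189.5], [240, 187, 10, 6, 35]), ([179.2, 236.1], [163, 225, 37, 24, 250])] [270.7472501 182.477857 ]
```

```bash
python3 -c "
from cell import arm
print(arm.sign_off())"
```

```text
the job is handed in; nothing more can be done
None
```

I handed the job in at about 37 s. The workpiece is home in the pocket, the clamp is thrown and locked with the bar, and the bar stands upright in its holder with nothing else touched. This rests on camera and force readings; no verdict came back.

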